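# Clear the desk into the two-tier shelf behind the swivel tablet

### The job

Swing the tablet out to the left side, past a right angle to the shelf, then clear every box and canister from the desk into the two-tier shelf: flat ones into bays of the low tier, tall ones into bays of the upper tier, one to a bay, upright and slid in under the board until they meet the back stop. When all are in, swing the tablet back to stand square across the shelf; leave the mug, mouse and plant where they are.

Things in the scene. Friction and masses are not known exactly. Their poses are not given: they have to be found in the camera images.
- shelf: Two-tier desk shelf, fixed, perhaps slightly turned; white dividers 5 mm thick, clear boards 6 mm thick with grey front edges, 236 mm wide. Origin: on the desk, middle of its front edge; x into the shelf (away from the robot), y left, z up. Three low bays side by side, 77 mm apart; above them three upper bays, set 85 mm back, so that the middle board's first 85 mm is an open ledge at z = 50 mm.
- low0 (a point): Low tier, right bay (robot's view): middle of its mouth, on the desk at the shelf's front edge (shelf x = 0); axes as the shelf's. 72 mm wide; the overhead board's underside is at 44 mm, its top at 50 mm; a 14 mm high back stop 84 mm in (a 90 mm long item at the stop stands 6 mm proud of the mouth). The dividers begin at the mouth.
- upper0 (a point): Upper tier, right bay (robot's view): middle of its mouth, on the middle board 50 mm above the desk, 85 mm behind the shelf's front edge; axes as the shelf's. 72 mm wide; the top board's underside is 84 mm above this point, its top 90 mm; a 16 mm high back stop 50 mm in (a 60 mm item at the stop stands 10 mm proud). The dividers begin at the mouth.
- low1 (a point): Low tier, middle bay (robot's view): middle of its mouth, on the desk at the shelf's front edge (shelf x = 0); axes as the shelf's. 72 mm wide; the overhead board's underside is at 44 mm, its top at 50 mm; a 14 mm high back stop 84 mm in (a 90 mm long item at the stop stands 6 mm proud of the mouth). The dividers begin at the mouth.
- upper1 (a point): Upper tier, middle bay (robot's view): middle of its mouth, on the middle board 50 mm above the desk, 85 mm behind the shelf's front edge; axes as the shelf's. 72 mm wide; the top board's underside is 84 mm above this point, its top 90 mm; a 16 mm high back stop 50 mm in (a 60 mm item at the stop stands 10 mm proud). The dividers begin at the mouth.
- low2 (a point): Low tier, left bay (robot's view): middle of its mouth, on the desk at the shelf's front edge (shelf x = 0); axes as the shelf's. 72 mm wide; the overhead board's underside is at 44 mm, its top at 50 mm; a 14 mm high back stop 84 mm in (a 90 mm long item at the stop stands 6 mm proud of the mouth). The dividers begin at the mouth.
- upper2 (a point): Upper tier, left bay (robot's view): middle of its mouth, on the middle board 50 mm above the desk, 85 mm behind the shelf's front edge; axes as the shelf's. 72 mm wide; the top board's underside is 84 mm above this point, its top 90 mm; a 16 mm high back stop 50 mm in (a 60 mm item at the stop stands 10 mm proud). The dividers begin at the mouth.
- tablet (a joint): Swivel of the tablet holder about an upright post at the left side of the shelf. 0 = the tablet stands square across the shelf, parallel to its front edge; grows as it is swung towards the robot and on outwards to the left (1.57 = at a right angle to the shelf front; stops at -0.5 and 2.6 rad). It stays where it is left; friction 0.12 N m, about 1 N at the knob.
- tablet_axis (a point): Point on the swivel axis (vertical), at shelf x = 30 mm, y = 170 mm, 150 mm above the desk.
- tablet_knob (a point): Middle of the round upright knob on the tablet's top edge, aluminium, 16 mm diameter, 273 to 309 mm above the desk (this point 291), 160 mm from the swivel axis: in the shelf's frame axis + 160 mm * (-sin q, -cos q) at joint value q. Below it the black tablet, 10 mm thick, 157 to 273 mm above the desk, 40 to 230 mm from the axis; at q = 0 it hangs over the upper ledge.
- drive_case: Flat item: grey plastic drive case with a dark seam, closed box 90 mm long (its x) by 56 mm wide (its y) by 30 mm high, origin at the centre of its underside. 0.1 to 0.26 kg. May be absent.
- card_box: Flat item: plain brown cardboard card box with a light seam, closed box 90 mm long (its x) by 58 mm wide (its y) by 36 mm high, origin at the centre of its underside. 0.1 to 0.26 kg. May be absent.
- slide_tin: Flat item: bare aluminium tin with a dark seam, closed box 90 mm long (its x) by 54 mm wide (its y) by 33 mm high, origin at the centre of its underside. 0.1 to 0.26 kg. May be absent.
- carton: Tall item: plain white card carton with a brown band, 60 mm (its x) by 56 mm (its y), 74 mm high, origin at the centre of its underside. 0.11 to 0.23 kg. May be absent.
- canister: Tall item: round steel canister, 58 mm diameter (60 mm at the lid, the top 15 mm), 68 mm high, origin at the centre of its underside. 0.12 to 0.26 kg. May be absent.
- mug: Bystander: white mug, 80 mm across, 90 mm high, origin at the centre of its underside.
- mouse: Bystander: black computer mouse, 100 x 58 x 30 mm, origin at the centre of its underside.
- plant_pot: Bystander: small terracotta pot with a green plant, 76 mm across, about 95 mm high, origin at the centre of its underside.

How it is judged:
On the way, in this order (a step that is already met when the one before it is completed fails the run):
1. the tablet is swung out to the side, past a right angle (value of joint tablet above 1.5 rad), for 0.2 s.
2. every item present is home in a bay of its tier (x of drive_case in the frame of shelf between 0.028 and 0.051 m and y of drive_case in the frame of shelf between -0.115 and 0.115 m and z of drive_case in the frame of shelf between -0.006 and 0.006 m and angle between each of drive_case, card_box, slide_tin, carton, canister's own z axis and vertical below 0.12 rad and x of card_box in the frame of shelf between 0.028 and 0.051 m and y of card_box in the frame of shelf between -0.115 and 0.115 m and z of card_box in the frame of shelf between -0.006 and 0.006 m and x of slide_tin in the frame of shelf between 0.028 and 0.051 m and y of slide_tin in the frame of shelf between -0.115 and 0.115 m and z of slide_tin in the frame of shelf between -0.006 and 0.006 m and x of carton in the frame of shelf between 0.094 and 0.117 m and y of carton in the frame of shelf between -0.115 and 0.115 m and z of carton in the frame of shelf between 0.044 and 0.056 m and x of canister in the frame of shelf between 0.094 and 0.117 m and y of canister in the frame of shelf between -0.115 and 0.115 m and z of canister in the frame of shelf between 0.044 and 0.056 m), for 0.2 s.
3. the tablet is back square across the shelf (value of joint tablet between -0.12 and 0.12 rad), for 0.2 s.
At the end, for the whole second after the job is handed in: Every flat item present stands in the low tier and every tall item in the upper tier, upright (within 7 degrees), within 11 mm of touching the back stop; the tablet is within 0.12 rad (7 degrees) of square across the shelf; all at rest (all of step 2 and all of step 3 and linear speed of each of drive_case, card_box, slide_tin, carton, canister below 0.02 m/s and velocity of joint tablet between -0.05 and 0.05 rad/s).
It fails at once if the mug is moved more than 30 mm (distance of mug from where it was at the start of the episode above 0.03 m).
It fails at once if the mouse is moved more than 30 mm (distance of mouse from where it was at the start of the episode above 0.03 m).
It fails at once if the plant pot is moved more than 30 mm (distance of plant_pot from where it was at the start of the episode above 0.03 m).
Of drive_case, card_box, slide_tin only 2 to 3 are there at a start; the rules pass over those that are not, and their reading is None.
Of carton, canister only 1 to 2 are there at a start; the rules pass over those that are not, and their reading is None.
At some moment in a run one of drive_case, card_box, slide_tin, carton, canister may be knocked a few centimetres aside while the robot is not near it.
It also fails if it takes over 210 s, if anything falls off the work surface, if the arm or the gripper's body presses on something with over 40 N, if the wrist force passes 120 N, or if a joint passes its speed limit or range.

### The arm

A 6-joint arm with a two-finger parallel gripper is mounted at the origin on the work surface. World frame = base frame: x ahead of the robot, y to its left, z up, the work surface at z = 0. Lengths are in m, angles in rad, forces in N, time in s.
With the tool pointing down it reaches from about 0.275 to 0.875 m from the base axis. Payload 12.5 kg.
Tool frame: the origin (TCP) lies where the fingers leave the gripper's body, on its centre line; the fingertips stand 73 mm ahead of it and the grasp point (between the pads) lies 54 mm ahead of it; z points along the fingers, x is the direction in which the jaws open and shut, and the axes are right-handed (so a half turn about z gives the same grasp; the last joint's range is limited). The gripper opens to 85 mm and grips with 20 to 120 N. Pads are 22 mm wide; open, the fingers measure 114 mm over their backs; the gripper's body (76 mm by 85 mm) begins 54 mm behind the grasp point. The pads swing forward as they close: fully open they stand 13 mm farther back than shut.
Start: joints at [-1.261, 0.351, 1.652, -0, 1.139, -0.085], TCP at [0.212, -0.508, 0.304] pointing down, gripper open.
Joint ranges: [-2.75, 2.75], [-0.79, 2.1], [0.01, 2.65], [-1.57, 4.71], [0.07, 3.14], [-2.87, 2.87]. Speed limits (rad/s): [2.22, 2.22, 2.79, 3.14, 3.14, 3.14].

### API

Orientations are given as a rotation vector (axis times angle).
In Python, from workcell import monitor, grab_frame, get_calibration, job gives the robot as it stands.
- The arm moves only by the tool send_rows, never from a script. Its argument "moves" is a list of rows, each a list of 4 numbers: the shift along the tool's x, y, z in units of 50 mm (1.0 is 50 mm), then the turn about the tool's z in units of 5 degrees (1.0 is 5 degrees). A call has 1 to 20 rows; each row is the pose to reach, as a shift and turn from the pose commanded when the call began, along the tool's axes at that moment; what a row does not reach only later rows make up. A row lasts 1/8 s, in which the tool goes at most 62.5 mm and 10.7 degrees, less where a joint would pass 70% of its speed; a pose out of reach is approached as far as the arm can. A call with a gripper value outside its range is refused whole. "jaw" is the finger opening in mm, from 0 to 85.4, set as the call begins (left out, the last holds). The fingers move at their own pace and stop on an object; "grip_force" is the grip in N (left out, the last holds). Time passes only in rows, so rows that repeat a pose let the fingers close. It gives the time, the measured TCP pose, the force and the opening at its end, in the units of the state.
- monitor.sense(): the state, without advancing time (a new reading comes with each control period).
- grab_frame(name): name is "side" or "top" or "wrist"; returns (picture, depth): 480x640x3 uint8, blue, green, red; 480x640 float32, m along the optical axis (not along the pixel's ray), 0 where there is no reading.
- get_calibration(name): a dict with "camera_matrix" (3x3 intrinsics, pixels), "dist" ([k1, k2, p1, p2, k3] as OpenCV has them; the pictures are not rectified), "cam_to_world" (4x4, takes a point from camera to world coordinates). Camera axes: x right, y down, z forward; pixel columns grow to the right and rows downward; lengths in m; the calibration is good to about 2 mm. A picture is of the moment at which its call begins: read the wrist's pose just before it. get_calibration takes no time and is no camera call; for the wrist camera it gives the pose at the moment of the call.
- job.close_job(): hands the job in, once; it reports no verdict.
The state is a dict: "time_s": time; "qpos": joint angles; "joint_velocities": joint speeds; "effort": joint torques, N m; "ee_pos": TCP position; "tool_rot": TCP orientation; "wrist_force": force on the tool from outside, world axes, zero at the start; "wrist_torque": the same for the moment, N m; "gripper_width": finger opening in m.
Only numpy, scipy, OpenCV 4.12 (cv2) and the standard library are available. Lean on these libraries where they do the work, as an engineer would, in place of code of your own. Each camera call takes 0.05 s, during which the arm holds its last target.

## Working session

There is one attempt and no reset: what is moved stays moved. The work goes in short steps, Python scripts to look and compute and a tool call to move; the robot and the scene stay as the last step left them, time stands still between calls to the robot, and variables do not carry over. Pictures are saved under pics/ and viewed, and the job is handed in when it is done.

Besides the shell and the picture viewer there is one more tool, called after "Emit:" as a command line: name --pt "numbers of a row" for each row, then --argument value for the rest. send_rows: Moves the arm, as the interface text tells. Its arguments: {"type":"object","properties":{"moves":{"type":"array"},"jaw":{"type":"number"},"grip_force":{"type":"number"}},"required":["moves"]}

```bash
ls; mkdir -p pics; python3 - <<'E'
from workcell import monitor, grab_frame, get_calibration
import cv2
s=monitor.sense();print(s)
for n in("side","top","wrist"):
    p,d=grab_frame(n);cv2.imwrite(f"pics/{n}0.png",p)
    c=get_calibration(n);print(n,c)
E
```

```text
pics
{'time_s': 0.0, 'qpos': array([-1.26058044e+00,  3.51255144e-01,  1.65243070e+00,  5.16781829e-05,
        1.13910427e+00, -8.45870946e-02]), 'joint_velocities': array([ 0.00272596, -0.00037373, -0.00057416,  0.00042505, -0.00035928,
        0.00052465]), 'effort': array([ 1.03009934e-03, -5.06093395e+01, -2.91399300e+01, -2.26240786e-07,
        4.50736494e-03,  4.67783806e-06]), 'ee_pos': array([ 0.21150698, -0.50743658,  0.3033455 ]), 'tool_rot': array([-2.61330302e+00,  1.74222049e+00,  1.42504484e-03]), 'wrist_force': array([-0.12243036, -0.73933705, -0.22413577]), 'wrist_torque': array([ 0.00298523, -0.00679988,  0.00670536]), 'gripper_width': 0.08582976748477777}
side {'camera_matrix': array([[611.26888249,   0.        , 322.45491819],
       [  0.        , 611.26888249, 240.82576139],
       [  0.        ,   0.        ,   1.        ]]), 'dist': array([-0.18554313,  0.        ,  0.        ,  0.        ,  0.        ]), 'cam_to_world': array([[ 0.98899984, -0.0813967 ,  0.12350664,  0.31125741],
       [-0.147879  , -0.56291464,  0.81317828, -1.26741847],
       [ 0.0033336
[... 449 characters left out ...]
[-0.99996686, -0.00582595,  0.00568715,  0.03583405],
       [-0.00436286, -0.20632091, -0.97847465,  1.60283496],
       [ 0.        ,  0.        ,  0.        ,  1.        ]])}
wrist {'camera_matrix': array([[428.39576698,   0.        , 319.30782066],
       [  0.        , 428.39576698, 238.2597216 ],
       [  0.        ,   0.        ,   1.        ]]), 'dist': array([-0.05221211,  0.        ,  0.        ,  0.        ,  0.        ]), 'cam_to_world': array([[ 0.38364767, -0.88384043, -0.26765753,  0.27984562],
       [-0.92347662, -0.36790786, -0.10878758, -0.47948634],
       [-0.00232245,  0.28891157, -0.95735297,  0.37407094],
       [ 0.        ,  0.        ,  0.        ,  1.        ]])}
```

View pics/top0.png

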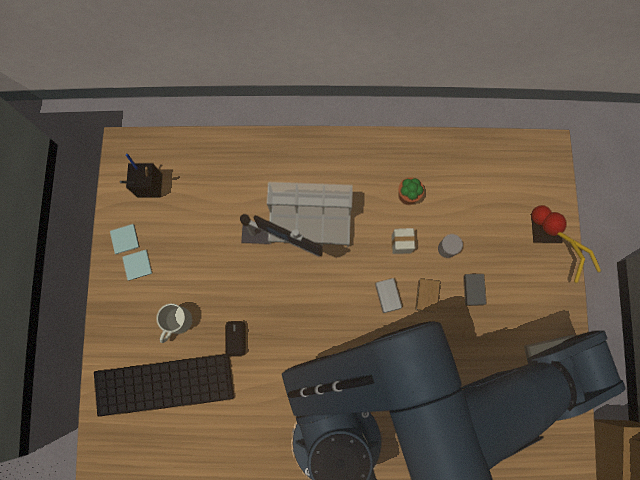

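View pics/side0.png

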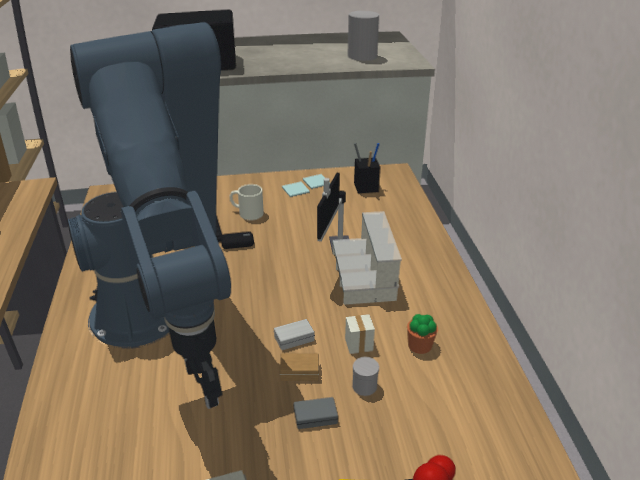

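View pics/wrist0.png

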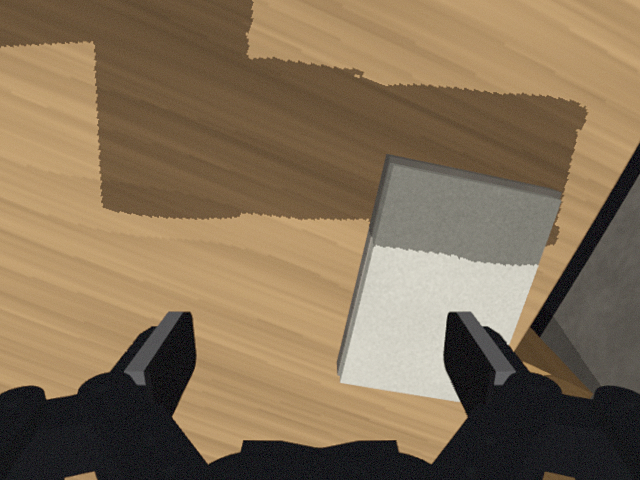

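```bash
cat > h.py <<'E'
import numpy as np, cv2
from workcell import monitor, grab_frame, get_calibration
def ray(c,u,v):
    p=cv2.undistortPoints(np.array([[[u,v]]],float),c["camera_matrix"],c["dist"])[0,0]
    return np.array([p[0],p[1],1.0])
def plane(c,u,v,z):
    T=c["cam_to_world"];d=T[:3,:3]@ray(c,u,v);o=T[:3,3]
    return o+d*(z-o[2])/d[2]
def cloud(c,dep):
    h,w=dep.shape;uu,vv=np.meshgrid(np.arange(w),np.arange(h))
    p=cv2.undistortPoints(np.stack([uu,vv],-1).reshape(-1,1,2).astype(float),c["camera_matrix"],c["dist"])[:,0]
    z=dep.reshape(-1);P=np.c_[p*z[:,None],z]
    W=P@c["cam_to_world"][:3,:3].T+c["cam_to_world"][:3,3]
    W[z<=0]=np.nan
    return W.reshape(h,w,3)
def proj(c,P):
    T=np.linalg.inv(c["cam_to_world"]);r,_=cv2.Rodrigues(T[:3,:3])
    return cv2.projectPoints(np.array(P,float).reshape(-1,1,3),r,T[:3,3],c["camera_matrix"],c["dist"])[0][:,0]
def crop(img,x0,y0,x1,y1,s,name):
    o=cv2.resize(img[y0:y1,x0:x1],None,fx=s,fy=s,interpolation=cv2.INTER_CUBIC);cv2.imwrite("pics/"+name,o)
E
python3 - <<'E'
from h import *
p,d=grab_frame("top");c=get_calibration("top");np.save("top0d.npy",d)
crop(p,230,170,390,270,5,"t_shelf.png");crop(p,360,220,500,320,5,"t_items.png")
W=cloud(c,d)
# heights map of items region
for (u,v) in [(388,295),(428,294),(475,289),(404,240),(451,245),(310,225),(310,188),(352,245),(270,243),(350,188),(268,188),(245,218),(296,235)]:
    print(u,v,np.round(np.nanmedian(W[v-1:v+2,u-1:u+2].reshape(-1,3),0),4))
E
```

```text
388 295 [ 0.4107 -0.1482  0.0336]
428 294 [ 0.4136 -0.2639  0.0345]
475 289 [ 0.4287 -0.4019  0.0309]
404 240 [ 0.5647 -0.1925  0.0732]
451 245 [ 0.5513 -0.3279  0.0654]
310 225 [0.6125 0.0776 0.0492]
310 188 [0.696  0.0765 0.1378]
352 245 [ 5.635e-01 -4.700e-02 -2.000e-04]
270 243 [0.5674 0.1975 0.0032]
350 188 [ 0.6974 -0.0353  0.1368]
268 188 [0.6994 0.1937 0.1358]
245 218 [0.5985 0.2495 0.1789]
296 235 [0.525  0.1047 0.3018]
```

View pics/t_shelf.png

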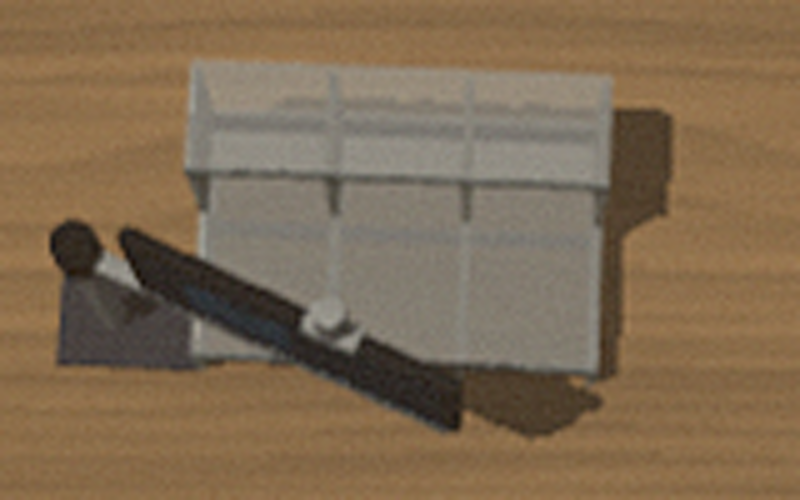

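View pics/t_items.png

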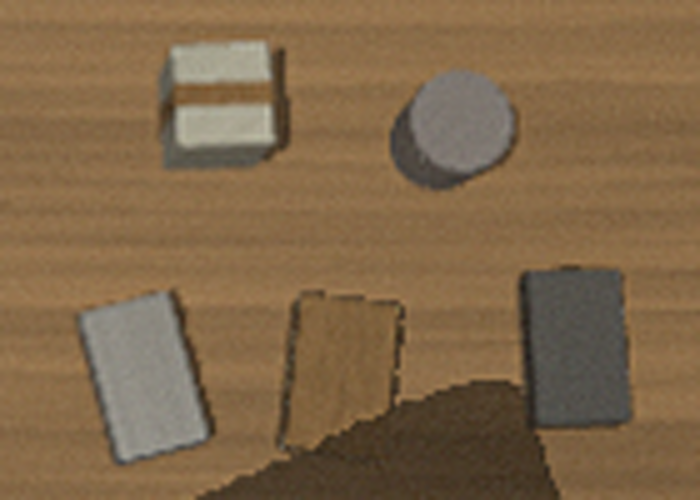

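```bash
python3 - <<'E'
from h import *
from scipy.optimize import least_squares
c=get_calibration("top")
cv=lambda x,y,ox,oy:((x+.5)/5-.5+ox,(y+.5)/5-.5+oy)
obs=[(187,172,85,118,140),(608,187,85,-118,140),(600,374,0,-118,50),(195,359,0,118,50)]
px=np.array([cv(a,b,230,170) for a,b,*_ in obs]);L=np.array([o[2:] for o in obs])/1000
for u,l in zip(px,L): print(plane(c,*u,l[2]).round(4))
def w(p):
    C,S=np.cos(p[2]),np.sin(p[2])
    return np.c_[p[0]+C*L[:,0]-S*L[:,1],p[1]+S*L[:,0]+C*L[:,1],L[:,2]]
r=least_squares(lambda p:(proj(c,w(p))-px).ravel(),[.53,.07,-.05])
print(r.x,r.fun.round(2))
x,y,t=r.x
def toS(P):
    d=np.array(P[:2])-[x,y];return np.array([np.cos(t)*d[0]+np.sin(t)*d[1],-np.sin(t)*d[0]+np.cos(t)*d[1]])
k=plane(c,*cv(329,307,230,170),.309);s=toS(k);print("knob",k,s, np.arctan2(-(s[0]-.03),-(s[1]-.17)),np.hypot(s[0]-.03,s[1]-.17))
def item(z,pts):
    P=np.array([plane(c,*cv(*q,360,220),z)[:2] for q in pts])
    print(P.mean(0).round(4),[ (np.linalg.norm(P[i]-P[(i+1)%4]).round(3)) for i in range(4)],[np.degrees(np.arctan2(*(P[(i+1)%4]-P[i])[::-1])).round(1) for i in range(4)])
print("tin");item(.033,[(80,314),(172,292),(213,435),(120,462)])
print("card");item(.036,[(302,292),(404,303),(392,425),(280,446)])
print("drive");item(.030,[(522,270),(622,268),(632,422),(532,426)])
print("carton");item(.074,[(171,45),(268,42),(277,145),(177,148)])
print("can",plane(c,*cv(462,122,360,220),.068))
for n,u,v in(("mug",172,318),("mouse",236,338),("plant",411,192)): print(n,plane(c,u,v,.05))
E
```

```text
[0.6487 0.195  0.14  ]
[ 0.6413 -0.0381  0.14  ]
[ 0.5547 -0.0374  0.05  ]
[0.5622 0.197  0.05  ]
[ 0.55929296  0.08042677 -0.02980411] [-0.31  0.33  0.73  0.22  0.03 -0.37 -0.47 -0.22]
knob [0.53257237 0.10581509 0.309     ] [-0.02746528  0.02458079] 0.37633550727737586 0.15636178142884186
tin
[ 0.4114 -0.1505] [np.float64(0.055), np.float64(0.085), np.float64(0.056), np.float64(0.088)] [np.float64(-76.3), np.float64(-165.0), np.float64(106.2), np.float64(14.4)]
card
[ 0.4167 -0.2647] [np.float64(0.06), np.float64(0.071), np.float64(0.066), np.float64(0.09)] [np.float64(-96.0), np.float64(172.5), np.float64(100.6), np.float64(-9.6)]
drive
[ 0.4293 -0.4025] [np.float64(0.059), np.float64(0.09), np.float64(0.059), np.float64(0.091)] [np.float64(-88.7), np.float64(-179.1), np.float64(92.2), np.float64(1.3)]
carton
[ 0.5676 -0.1926] [np.float64(0.056), np.float64(0.06), np.float64(0.057), np.float64(0.06)] [np.float64(-87.8), np.float64(-176.7), np.float64(92.1), np.float64(2.1)]
can [ 0.55381226 -0.3310268   0.068     ]
mug [0.33792739 0.46715054 0.05      ]
mouse [0.28431919 0.28190256 0.05      ]
plant [ 0.71413584 -0.21992483  0.05      ]
```

```bash
cat >> h.py <<'E'
from scipy.spatial.transform import Rotation as Ro
SX,SY,ST=0.5593,0.0804,-0.0298
def S2W(x,y): # shelf m -> world
    C,S=np.cos(ST),np.sin(ST);return np.array([SX+C*x-S*y,SY+S*x+C*y])
def W2S(P):
    C,S=np.cos(ST),np.sin(ST);d=np.array(P[:2])-[SX,SY];return np.array([C*d[0]+S*d[1],-S*d[0]+C*d[1]])
def state():
    s=monitor.sense();R=Ro.from_rotvec(s["tool_rot"]).as_matrix()
    return s,np.array(s["ee_pos"]),R,np.arctan2(R[1,0],R[0,0])
def plan(pts):
    """pts: list of (x,y,z,yawdeg or None); rows from current pose"""
    s,p,R,yw=state()
    print("t %.2f tcp %s yaw %.2f q6 %.2f F %s w %.4f"%(s["time_s"],p.round(4),np.degrees(yw),s["qpos"][5],s["wrist_force"].round(1),s["gripper_width"]))
    for q in pts:
        d=R.T@(np.array(q[:3])-p)/.05
        t=0
        if q[3] is not None:
            t=-(q[3]-np.degrees(yw)); t=(t+90)%180-90; t/=5
        print(np.round(np.r_[d,t],3).tolist())
E
python3 - <<'E'
from h import *
k=[.5326,.1058]
plan([(.30,-.40,.40,None),(*k,.42,None),(*k,.353,None)])
E
```

```text
t 0.20 tcp [ 0.2115 -0.5075  0.3036] yaw -67.38 q6 -0.08 F [0.1 0.3 0.1] w 0.0854
[-1.306, -2.461, -1.927, 0.0]
[-8.855, -10.646, -2.322, 0.0]
[-8.854, -10.646, -0.982, 0.0]
```

Emit:
send_rows --pt "-0.7 -1.2 -1.5 0" --pt "-1.3 -2.5 -2.3 0" --pt "-8.85 -10.65 -2.3 0" --pt "-8.85 -10.65 -2.3 0" --pt "-8.85 -10.65 -2.3 0" --pt "-8.85 -10.65 -2.3 0" --pt "-8.85 -10.65 -2.3 0" --pt "-8.85 -10.65 -2.3 0" --pt "-8.85 -10.65 -2.3 0" --pt "-8.85 -10.65 -2.3 0" --pt "-8.85 -10.65 -2.3 0" --pt "-8.85 -10.65 -2.3 0" --pt "-8.85 -10.65 -2.3 0" --pt "-8.85 -10.65 -2.3 0" --pt "-8.85 -10.65 -2.3 0" --pt "-8.85 -10.65 -2.3 0" --pt "-8.85 -10.65 -2.3 0" --jaw 60 --grip_force 30

```text
time_s: 2.33
ee_pos: [0.5328, 0.1051, 0.419]
tool_rot: [-2.613, 1.744, -0.0]
wrist_force: [0.4, -0.2, 1.0]
gripper_width: 0.0599
```

```bash
python3 - <<'E'
from h import *
p,d=grab_frame("wrist");c=get_calibration("wrist");cv2.imwrite("pics/w1.png",p)
plan([(.5326,.1058,.353,None)])
print(proj(c,[[.5326,.1058,.309]]))
t,_=grab_frame("top");crop(t,230,170,390,270,5,"t1.png")
E
```

```text
t 2.38 tcp [0.5328 0.1053 0.419 ] yaw -67.41 q6 1.29 F [-0.4  0.7 -1.1] w 0.0601
[-0.012, 0.001, 1.32, 0.0]
[[317.968393   279.18951398]]
```

View pics/w1.png

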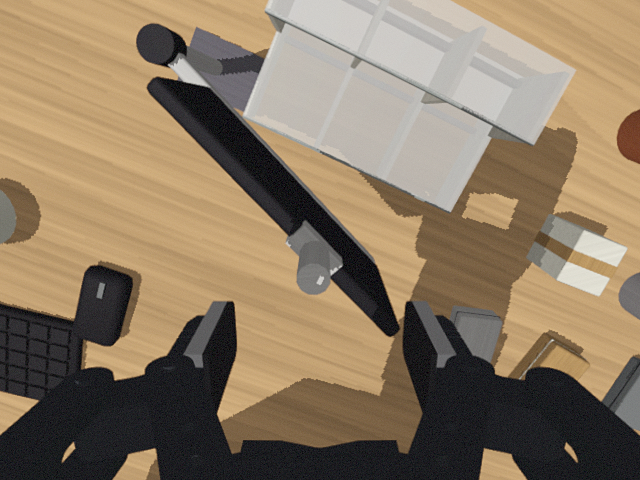

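Emit:
send_rows --pt "0 0 0.65 0" --pt "0 0 1.3 0" --pt "0 0 1.3 0" --pt "0 0 1.3 0" --pt "0 0 1.3 0"

```text
time_s: 3.05
ee_pos: [0.5333, 0.1056, 0.3554]
tool_rot: [-2.613, 1.742, -0.003]
wrist_force: [0.5, -0.4, 0.8]
gripper_width: 0.0598
```

Emit:
send_rows --pt "0 0 0 0" --pt "0 0 0 0" --pt "0 0 0 0" --pt "0 0 0 0" --pt "0 0 0 0" --pt "0 0 0 0" --jaw 0

```text
time_s: 3.8
ee_pos: [0.5331, 0.1058, 0.3543]
tool_rot: [-2.613, 1.742, -0.001]
wrist_force: [1.1, 4.0, 5.0]
gripper_width: 0.0152
```

```bash
python3 - <<'E'
from h import *
s,p,R,y=state();S=W2S(p);print(s["gripper_width"],S,s["wrist_force"])
a=np.array([.03,.17]);q0=np.arctan2(-(S[0]-.03),-(S[1]-.17));print(q0,np.hypot(*(S-a)))
plan([(*S2W(*(a+.16*np.array([-np.sin(q),-np.cos(q)]))),p[2],None) for q in np.arange(q0,2.25,.12)])
E
```

```text
0.01521242735861105 [-0.02698128  0.0246047 ] [1.0764657  3.97563965 4.99602395]
0.37350930926807197 0.1561622864902613
t 3.80 tcp [0.5331 0.1058 0.3543] yaw -67.37 q6 1.29 F [1.1 4.  5. ] w 0.0152
[0.054, 0.055, -0.0, 0.0]
[-0.237, 0.306, -0.0, 0.0]
[-0.555, 0.52, -0.0, 0.0]
[-0.897, 0.695, -0.001, 0.0]
[-1.257, 0.827, -0.001, 0.0]
[-1.63, 0.916, -0.001, 0.0]
[-2.012, 0.959, -0.001, 0.0]
[-2.396, 0.956, -0.001, 0.0]
[-2.776, 0.907, -0.001, 0.0]
[-3.148, 0.813, -0.001, 0.0]
[-3.506, 0.676, -0.0, 0.0]
[-3.846, 0.496, -0.0, 0.0]
[-4.161, 0.277, 0.0, 0.0]
[-4.447, 0.022, 0.0, 0.0]
[-4.701, -0.266, 0.001, 0.0]
[-4.919, -0.582, 0.001, 0.0]
```

Emit:
send_rows --pt "-0.29 0.25 0 0" --pt "-0.61 0.46 0 0" --pt "-0.95 0.64 0 0" --pt "-1.31 0.77 0 0" --pt "-1.68 0.86 0 0" --pt "-2.07 0.9 0 0" --pt "-2.45 0.9 0 0" --pt "-2.83 0.85 0 0" --pt "-3.2 0.76 0 0" --pt "-3.56 0.62 0 0" --pt "-3.9 0.44 0 0" --pt "-4.21 0.22 0 0" --pt "-4.5 -0.03 0 0" --pt "-4.75 -0.32 0 0" --pt "-4.97 -0.63 0 0" --pt "-4.97 -0.63 0 0" --pt "-4.97 -0.63 0 0" --pt "-4.97 -0.63 0 0"

```text
time_s: 6.05
ee_pos: [0.4663, 0.347, 0.3538]
tool_rot: [2.614, -1.743, -0.0]
wrist_force: [2.7, -0.5, 0.6]
gripper_width: 0.0149
```

```bash
python3 - <<'E'
from h import *
t,_=grab_frame("top");crop(t,200,170,400,320,4,"t2.png")
plan([])
E
```

```text
t 6.10 tcp [0.4662 0.347  0.3538] yaw -67.38 q6 1.74 F [ 3.4 -0.6  0.8] w 0.0147
```

View pics/t2.png

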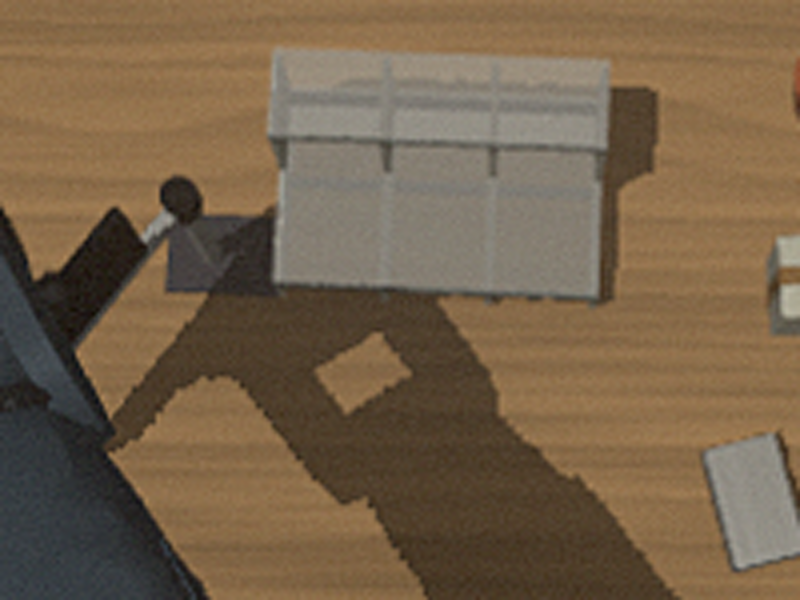

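```bash
python3 - <<'E'
from h import *
plan([(.466,.347,.42,None),(.47,.07,.42,-91.7)])
E
```

```text
t 6.10 tcp [0.4662 0.347  0.3538] yaw -67.38 q6 1.74 F [ 3.4 -0.6  0.8] w 0.0147
[-0.002, 0.005, -1.324, 0.0]
[5.142, 2.061, -1.324, 4.863]
```

Emit:
send_rows --pt "0 0 0 0" --pt "0 0 0 0" --pt "0 0 0 0" --pt "0 0 -1.3 0" --pt "0 0 -1.3 0" --pt "5.1 2.1 -1.3 4.86" --pt "5.1 2.1 -1.3 4.86" --pt "5.1 2.1 -1.3 4.86" --pt "5.1 2.1 -1.3 4.86" --pt "5.1 2.1 -1.3 4.86" --pt "5.1 2.1 -1.3 4.86" --pt "5.1 2.1 -1.3 4.86" --pt "5.1 2.1 -1.3 4.86" --pt "5.1 2.1 -1.3 4.86" --jaw 80

```text
time_s: 7.85
ee_pos: [0.4675, 0.072, 0.4188]
tool_rot: [2.19, -2.252, -0.0]
wrist_force: [1.0, 0.3, -0.2]
gripper_width: 0.0801
```

```bash
python3 - <<'E'
from h import *
p,d=grab_frame("wrist");c=get_calibration("wrist");cv2.imwrite("pics/w2.png",p)
plan([])
np.savez("w2.npz",T=c["cam_to_world"])
L=[(85,118,140),(85,-118,140),(0,-118,50),(0,118,50)]
print(proj(c,[[*S2W(a/1e3,b/1e3),z/1e3] for a,b,z in L]).round(1))
E
```

```text
t 7.90 tcp [0.4675 0.0719 0.4188] yaw -91.62 q6 1.65 F [ 0.8 -0.1 -0.7] w 0.0801
[[144.  -33.1]
 [465.7 -33.8]
 [428.8  91.3]
 [188.1  91.4]]
```

View pics/w2.png

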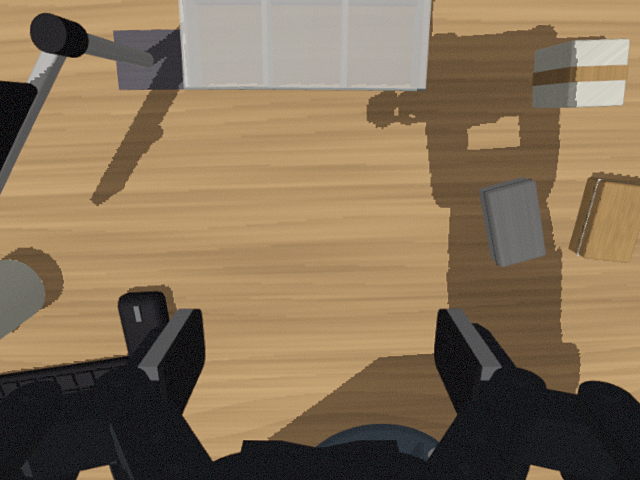

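```bash
python3 - <<'E'
from h import *
p=cv2.imread("pics/w2.png")
crop(p,160,60,320,120,5,"w2a.png");crop(p,300,60,460,120,5,"w2b.png")
E
```

```text
(no output)
```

View pics/w2a.png

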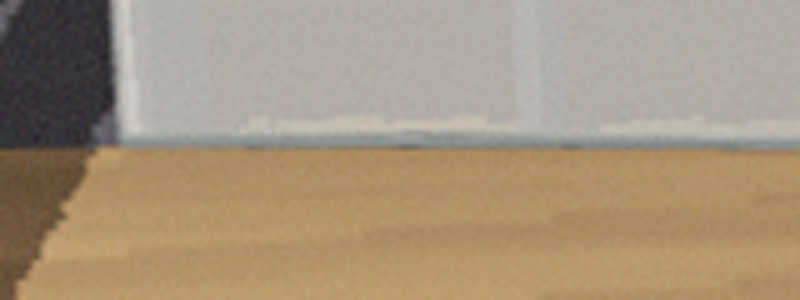

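View pics/w2b.png

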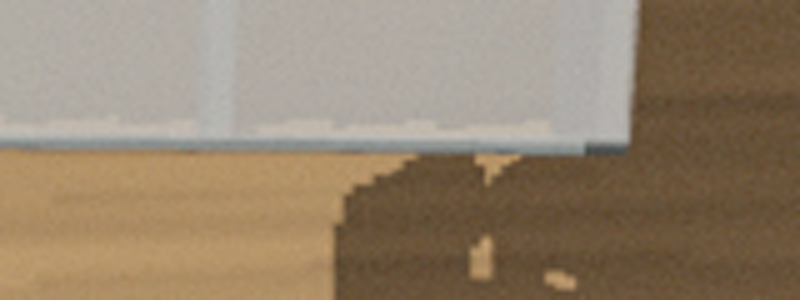

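```bash
sed -i 's/^SX,SY,ST=.*/SX,SY,ST=0.5610,0.0835,-0.034/' h.py; python3 - <<'E'
from h import *
plan([(.5676,-.1926,.28,-88)])
E
```

```text
t 7.90 tcp [0.4675 0.0719 0.4188] yaw -91.62 q6 1.65 F [ 0.8 -0.1 -0.7] w 0.0801
[5.231, -2.15, 2.776, -0.724]
```

Emit:
send_rows --pt "5.23 -2.15 2.78 -0.72" --pt "5.23 -2.15 2.78 -0.72" --pt "5.23 -2.15 2.78 -0.72" --pt "5.23 -2.15 2.78 -0.72" --pt "5.23 -2.15 2.78 -0.72" --pt "5.23 -2.15 2.78 -0.72" --pt "5.23 -2.15 2.78 -0.72" --pt "5.23 -2.15 2.78 -0.72" --pt "5.23 -2.15 2.78 -0.72" --pt "5.23 -2.15 2.78 -0.72"

```text
time_s: 9.15
ee_pos: [0.5674, -0.1927, 0.2804]
tool_rot: [-2.259, 2.183, -0.001]
wrist_force: [0.2, 0.5, -0.6]
gripper_width: 0.08
```

```bash
cat > look.py <<'E'
import sys
from h import *
p,d=grab_frame("wrist");c=get_calibration("wrist");n=sys.argv[1]
cv2.imwrite(f"pics/{n}.png",p);np.savez(f"{n}.npz",camera_matrix=c["camera_matrix"],dist=c["dist"],cam_to_world=c["cam_to_world"],d=d)
plan([])
E
python3 look.py w3
```

```text
t 9.20 tcp [ 0.5674 -0.1928  0.2803] yaw -88.05 q6 1.13 F [ 0.   0.3 -0.1] w 0.0801
```

View pics/w3.png

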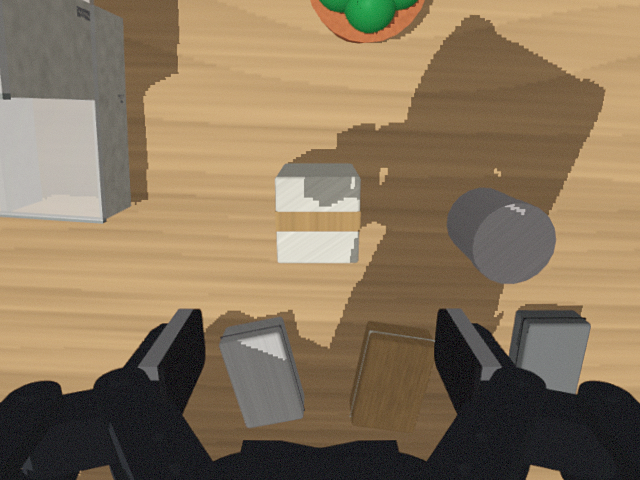

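```bash
cat >> h.py <<'E'
def quad(c,z,pts):
    P=np.array([plane(c,*q,z)[:2] for q in pts]);n=len(P)
    print(P.mean(0).round(4),[(np.linalg.norm(P[i]-P[(i+1)%n]).round(3)) for i in range(n)],[np.degrees(np.arctan2(*(P[(i+1)%n]-P[i])[::-1])).round(1) for i in range(n)])
E
python3 - <<'E'
from h import *
c=dict(np.load("w3.npz"))
quad(c,.074,[(276,177),(359,178),(358.5,262.5),(278,262.5)])
p=plane(c,512,240,.068);print(p)
quad(c,.033,[(220.5,335),(284,319),(303,416),(248,427)])
plan([(.5676,-.1926,.115,-88)])
quad(c,.050,[(104,221),(96,100)])
print(W2S(plane(c,104,221,.05)))
E
```

```text
[ 0.5696 -0.1916] [np.float64(0.054), np.float64(0.058), np.float64(0.055), np.float64(0.059)] [np.float64(-88.8), np.float64(-176.9), np.float64(91.9), np.float64(1.6)]
[ 0.55913397 -0.32746297  0.068     ]
[ 0.4191 -0.1497] [np.float64(0.056), np.float64(0.098), np.float64(0.052), np.float64(0.096)] [np.float64(-72.4), np.float64(-169.6), np.float64(105.9), np.float64(12.7)]
t 9.20 tcp [ 0.5674 -0.1928  0.2803] yaw -88.05 q6 1.13 F [ 0.   0.3 -0.1] w 0.0801
[-0.005, -0.003, 3.306, -0.009]
[ 0.6011 -0.0362] [np.float64(0.085), np.float64(0.085)] [np.float64(-2.2), np.float64(177.8)]
[ 0.00147693 -0.11806093]
```

Emit:
send_rows --pt "0 0 1.2 0" --pt "0 -0.03 2.4 0" --pt "0 -0.03 3.2 0" --pt "0 -0.03 3.5 0" --pt "0 -0.03 3.5 0" --pt "0 -0.03 3.5 0"

```text
time_s: 9.95
ee_pos: [0.5697, -0.1935, 0.1067]
tool_rot: [-2.258, 2.183, -0.004]
wrist_force: [0.6, -0.0, -0.6]
gripper_width: 0.0796
```

Emit:
send_rows --pt "0 0 0 0" --pt "0 0 0 0" --pt "0 0 0 0" --pt "0 0 0 0" --pt "0 0 0 0" --jaw 45 --grip_force 35

```text
time_s: 10.58
ee_pos: [0.5695, -0.1933, 0.1063]
tool_rot: [-2.258, 2.183, -0.003]
wrist_force: [-0.5, 2.1, 6.9]
gripper_width: 0.0554
```

```bash
python3 - <<'E'
from h import *
s,p,R,y=state()
a=S2W(.035,-.077)
plan([(p[0],p[1],.23,None),(p[0]-.05,p[1],.23,None),(*a,.23,-92),(*a,.165,-92),(*a,.157,-92)])
E
```

```text
t 10.57 tcp [ 0.5695 -0.1933  0.1063] yaw -88.08 q6 1.13 F [-0.5  2.1  6.9] w 0.0554
[0.002, -0.005, -2.474, 0.0]
[-0.031, 0.995, -2.476, 0.0]
[-3.954, -0.616, -2.477, 0.784]
[-3.955, -0.613, -1.177, 0.784]
[-3.955, -0.613, -1.017, 0.784]
```

Emit:
send_rows --pt "0 0 -0.8 0" --pt "0 0 -1.8 0" --pt "0 0.2 -2.5 0" --pt "-1 0.1 -2.5 0.2" --pt "-2 -0.2 -2.5 0.5" --pt "-3 -0.4 -2.5 0.78" --pt "-3.95 -0.6 -2.5 0.78" --pt "-3.95 -0.6 -2.5 0.78" --pt "-3.95 -0.6 -2.5 0.78" --pt "-3.95 -0.6 -1.8 0.78" --pt "-3.95 -0.6 -1.3 0.78" --pt "-3.95 -0.6 -1.1 0.78" --pt "-3.95 -0.6 -1.03 0.78" --pt "-3.95 -0.6 -1.03 0.78" --pt "-3.95 -0.6 -1.03 0.78"

```text
time_s: 12.45
ee_pos: [0.5926, 0.0051, 0.1573]
tool_rot: [-2.182, 2.259, -0.002]
wrist_force: [0.7, 0.0, -0.8]
gripper_width: 0.0554
```

```bash
python3 look.py w4; python3 -c "
from h import *
p,d=grab_frame('side');crop(p,260,180,460,380,3,'s4.png');s,q,R,y=state();print(W2S(q))"
```

```text
t 12.50 tcp [0.5925 0.0052 0.1571] yaw -91.98 q6 1.54 F [-0.   0.3 -1.5] w 0.0559
[ 0.03407994 -0.077162  ]
```

View pics/w4.png

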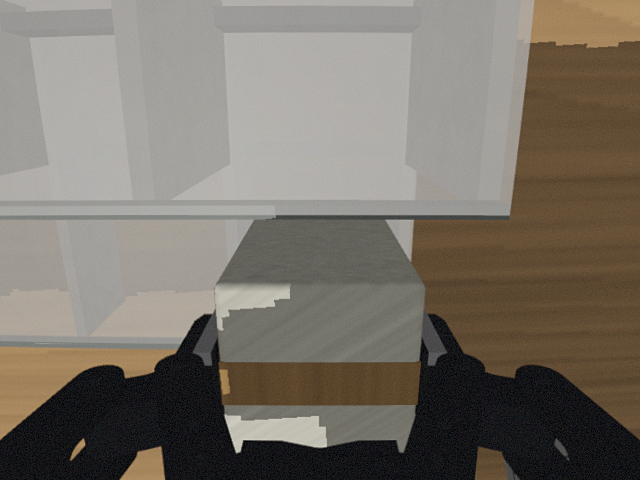

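View pics/s4.png

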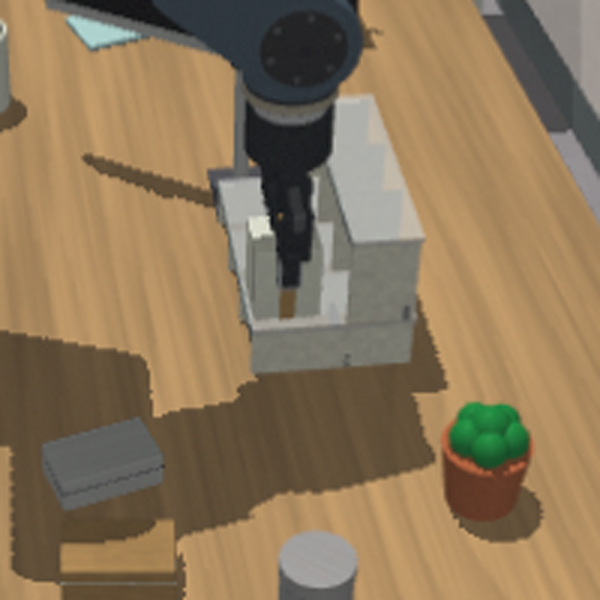

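Emit:
send_rows --pt "0 -0.25 0 0" --pt "0 -0.5 0 0" --pt "0 -0.5 0.01 0" --pt "0 -0.5 0.02 0"

```text
time_s: 13.05
ee_pos: [0.6183, 0.0043, 0.1563]
tool_rot: [-2.181, 2.258, -0.004]
wrist_force: [3.7, -0.1, 6.6]
gripper_width: 0.0559
```

Emit:
send_rows --pt "0 0 0 0" --pt "0 0 0 0" --pt "0 0 0 0" --pt "0 0 -0.6 0" --pt "0 0 -1.3 0" --pt "0 0.4 -1.5 0" --pt "0 1.3 -1.5 0" --pt "0 1.3 -1.5 0" --jaw 75

```text
time_s: 14.05
ee_pos: [0.5499, 0.0068, 0.2303]
tool_rot: [2.182, -2.258, -0.002]
wrist_force: [0.8, 0.4, 0.4]
gripper_width: 0.0752
```

Emit:
send_rows --pt "0 0 0 0" --pt "0 0 0 0" --pt "0 0 0 0" --pt "0 0 0 0" --pt "0 0 0 0" --jaw 0

```text
time_s: 14.68
ee_pos: [0.5523, 0.0066, 0.2303]
tool_rot: [2.183, -2.259, -0.0]
wrist_force: [-0.3, 0.6, -0.8]
gripper_width: -0.0001
```

```bash
python3 look.py w5;python3 - <<'E'
from h import *
s,p,R,y=state();print(W2S(p))
plan([(*S2W(.0,-.077),p[2],-92),(*S2W(.0,-.077),.15,-92),(*S2W(.035,-.077),.15,-92),(*S2W(.065,-.077),.15,-92)])
E
```

```text
t 14.72 tcp [0.5523 0.0066 0.2303] yaw -91.98 q6 1.53 F [ 0.2 -0.   0.1] w -0.0001
[-0.00610022 -0.07711529]
t 14.72 tcp [0.5523 0.0066 0.2303] yaw -91.98 q6 1.53 F [ 0.2 -0.   0.1] w -0.0001
[-0.002, -0.122, -0.0, 0.004]
[-0.002, -0.122, 1.607, 0.004]
[-0.003, -0.822, 1.607, 0.004]
[-0.003, -1.422, 1.606, 0.004]
```

View pics/w5.png

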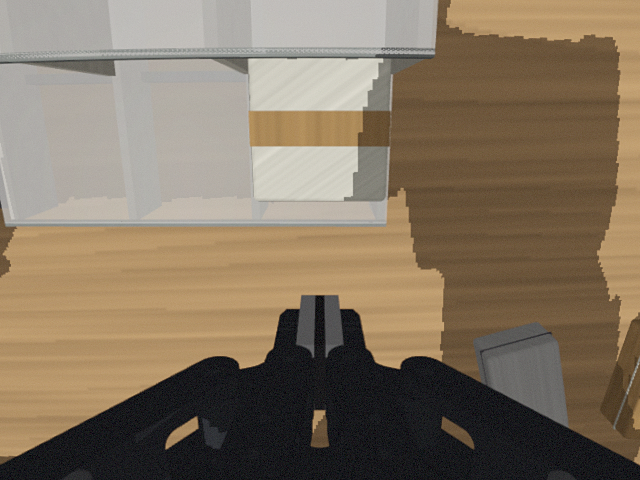

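Emit:
send_rows --pt "0 0 0.8 0" --pt "0 0 1.6 0" --pt "0 0 1.6 0" --pt "0 -0.3 1.6 0" --pt "0 -0.6 1.6 0" --pt "0 -0.8 1.6 0" --pt "0 -1.0 1.6 0" --pt "0 -1.1 1.6 0" --pt "0 -1.2 1.6 0" --pt "0 -1.2 1.6 0"

```text
time_s: 15.98
ee_pos: [0.6124, 0.0045, 0.1504]
tool_rot: [-2.183, 2.259, -0.0]
wrist_force: [0.3, 0.1, -0.6]
gripper_width: -0.0
```

```bash
python3 look.py w6;python3 - <<'E'
from h import *
s,p,R,y=state();print(W2S(p))
E
```

```text
t 16.02 tcp [0.6122 0.0046 0.1503] yaw -91.98 q6 1.54 F [-0.3 -0.3 -0.2] w 0.0005
[ 0.05380438 -0.07715054]
```

View pics/w6.png

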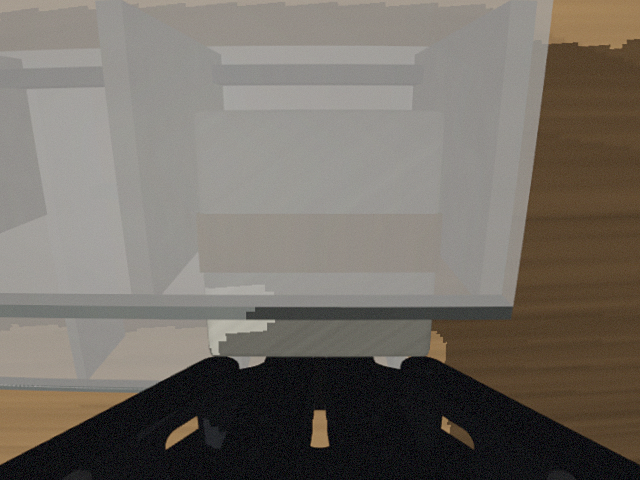

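Emit:
send_rows --pt "0 -0.06 0 0" --pt "0 -0.12 0 0" --pt "0 -0.18 0 0" --pt "0 -0.24 0 0" --pt "0 -0.24 0 0"

```text
time_s: 16.65
ee_pos: [0.6244, 0.0041, 0.1504]
tool_rot: [-2.183, 2.259, -0.0]
wrist_force: [0.2, 0.6, -0.3]
gripper_width: -0.0001
```

```bash
python3 look.py w7;python3 - <<'E'
from h import *
s,p,R,y=state();print(W2S(p))
c=dict(np.load("w7.npz"))
for L in [(.075,-.077,.124),(.135,-.077,.124)]: print(proj(c,[[*S2W(L[0],L[1]),L[2]]]))
E
```

```text
t 16.70 tcp [0.6243 0.0041 0.1503] yaw -91.98 q6 1.54 F [-0.8  0.4  1.2] w -0.0004
[ 0.06592825 -0.07717224]
[[318.56619908 368.43860957]]
[[317.99142894 132.38368687]]
```

View pics/w7.png

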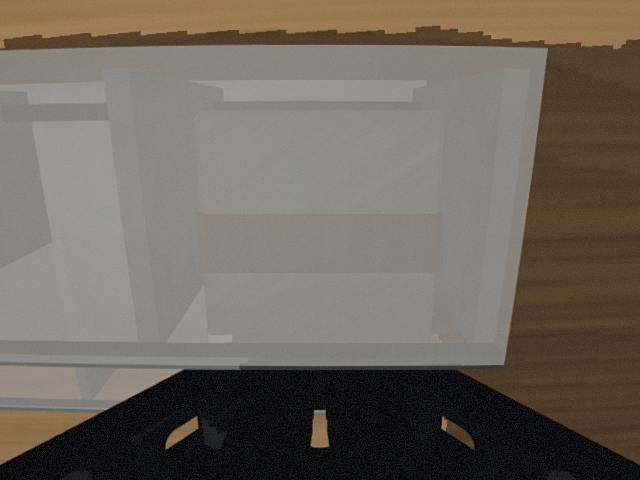

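Emit:
send_rows --pt "0 -0.02 0 0" --pt "0 -0.04 0 0" --pt "0 -0.04 0 0"

```text
time_s: 17.08
ee_pos: [0.6253, 0.0041, 0.1504]
tool_rot: [2.182, -2.258, -0.003]
wrist_force: [-8.9, 0.3, 5.7]
gripper_width: -0.0001
```

```bash
python3 - <<'E'
from h import *
s,p,R,y=state()
plan([(p[0]-.08,p[1],p[2],None),(p[0]-.08,p[1],.24,None),(.557,-.329,.27,-90)])
E
```

```text
t 17.07 tcp [0.6253 0.0041 0.1504] yaw -91.98 q6 1.54 F [-8.9  0.3  5.7] w -0.0001
[0.055, 1.599, 0.004, 0.0]
[0.055, 1.604, -1.787, 0.0]
[6.706, 1.142, -2.389, -0.395]
```

Emit:
send_rows --pt "0.05 0.8 0 0" --pt "0.05 1.6 -0.3 0" --pt "0.05 1.6 -1.4 0" --pt "0.05 1.6 -2.3 0" --pt "2 1.5 -2.4 0" --pt "6.7 1.14 -2.4 -0.4" --pt "6.7 1.14 -2.4 -0.4" --pt "6.7 1.14 -2.4 -0.4" --pt "6.7 1.14 -2.4 -0.4" --pt "6.7 1.14 -2.4 -0.4" --pt "6.7 1.14 -2.4 -0.4" --pt "6.7 1.14 -2.4 -0.4" --jaw 82

```text
time_s: 18.58
ee_pos: [0.5578, -0.3274, 0.2704]
tool_rot: [-2.223, 2.22, 0.001]
wrist_force: [-0.6, -0.2, 0.3]
gripper_width: 0.0817
```

```bash
python3 look.py w8
```

```text
t 18.62 tcp [ 0.5579 -0.3273  0.2705] yaw -89.90 q6 0.97 F [-0.5  0.3  0.3] w 0.0821
```

View pics/w8.png

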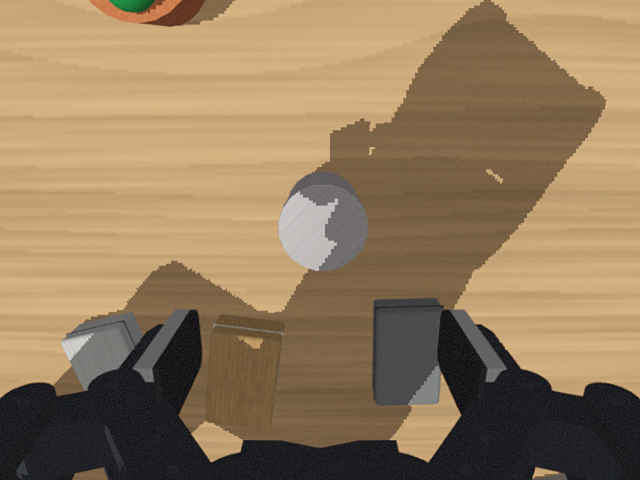

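```bash
python3 - <<'E'
from h import *
c=dict(np.load("w8.npz"))
p=plane(c,323.5,227.5,.068);print(p, plane(c,279,227.5,.068)-plane(c,368,227.5,.068))
quad(c,.030,[(374,306),(440,305),(440,404),(374,404)])
quad(c,.036,[(215,325),(284,333),(272,429),(206,421)])
plan([(p[0],p[1],.10,None)])
E
```

```text
[ 0.55672641 -0.32974566  0.068     ] [-7.17042497e-05  5.88568269e-02  0.00000000e+00]
[ 0.4346 -0.4002] [np.float64(0.053), np.float64(0.095), np.float64(0.058), np.float64(0.094)] [np.float64(-89.2), np.float64(-174.8), np.float64(89.5), np.float64(2.4)]
[ 0.4168 -0.2643] [np.float64(0.055), np.float64(0.095), np.float64(0.058), np.float64(0.095)] [np.float64(-97.1), np.float64(172.2), np.float64(82.2), np.float64(-9.2)]
t 18.62 tcp [ 0.5579 -0.3273  0.2705] yaw -89.90 q6 0.97 F [-0.5  0.3  0.3] w 0.0821
[0.051, 0.024, 3.41, 0.0]
```

Emit:
send_rows --pt "0.05 0.02 1.2 0" --pt "0.05 0.02 2.4 0" --pt "0.05 0.02 3.2 0" --pt "0.05 0.02 3.4 0" --pt "0.05 0.02 3.4 0" --pt "0.05 0.02 3.4 0"

```text
time_s: 19.38
ee_pos: [0.5575, -0.3315, 0.1025]
tool_rot: [-2.222, 2.22, -0.005]
wrist_force: [-0.3, -0.5, 0.4]
gripper_width: 0.0822
```

Emit:
send_rows --pt "0 0 0 0" --pt "0 0 0 0" --pt "0 0 0 0" --pt "0 0 0 0" --pt "0 0 0 0" --jaw 45 --grip_force 35

```text
time_s: 20.0
ee_pos: [0.5571, -0.3315, 0.1019]
tool_rot: [-2.222, 2.221, -0.003]
wrist_force: [-1.5, 1.7, 7.4]
gripper_width: 0.0584
```

```bash
python3 - <<'E'
from h import *
s,p,R,y=state()
a=S2W(.035,.077);b=S2W(.058,.077)
plan([(p[0],p[1],.23,None),(p[0]-.05,p[1],.23,None),(*a,.23,-92),(*a,p[2]+.052,-92),(*b,p[2]+.052,-92)])
E
```

```text
t 20.00 tcp [ 0.5571 -0.3315  0.1019] yaw -89.98 q6 0.96 F [-1.5  1.7  7.4] w 0.0584
[0.002, -0.004, -2.563, 0.0]
[0.002, 0.996, -2.564, 0.0]
[-9.813, -0.837, -2.57, 0.404]
[-9.814, -0.835, -1.047, 0.404]
[-9.798, -1.295, -1.047, 0.404]
```

Emit:
send_rows --pt "0 0 -0.8 0" --pt "0 0.2 -1.8 0" --pt "0 0.4 -2.7 0" --pt "-1 0.4 -2.7 0.2" --pt "-9.8 -0.5 -2.7 0.4" --pt "-9.8 -0.5 -2.7 0.4" --pt "-9.8 -0.5 -2.7 0.4" --pt "-9.8 -0.5 -2.7 0.4" --pt "-9.8 -0.5 -2.7 0.4" --pt "-9.8 -0.5 -2.7 0.4" --pt "-9.8 -0.5 -2.7 0.4" --pt "-9.8 -0.5 -2.7 0.4" --pt "-9.8 -0.84 -2.5 0.4" --pt "-9.8 -0.84 -1.8 0.4" --pt "-9.8 -0.84 -1.3 0.4" --pt "-9.8 -0.84 -1.07 0.4" --pt "-9.8 -0.84 -1.07 0.4" --pt "-9.8 -0.84 -1.07 0.4"

```text
time_s: 22.25
ee_pos: [0.599, 0.1586, 0.155]
tool_rot: [-2.182, 2.259, -0.001]
wrist_force: [-0.3, -1.0, -1.3]
gripper_width: 0.058
```

```bash
python3 look.py w9;python3 -c "
from h import *
p,d=grab_frame('side');crop(p,260,180,460,380,3,'s9.png');s,q,R,y=state();print(W2S(q))"
```

```text
t 22.30 tcp [0.5989 0.1587 0.1551] yaw -91.98 q6 1.79 F [-0.4 -0.7 -1.2] w 0.0582
[0.0352792  0.07649569]
```

View pics/w9.png

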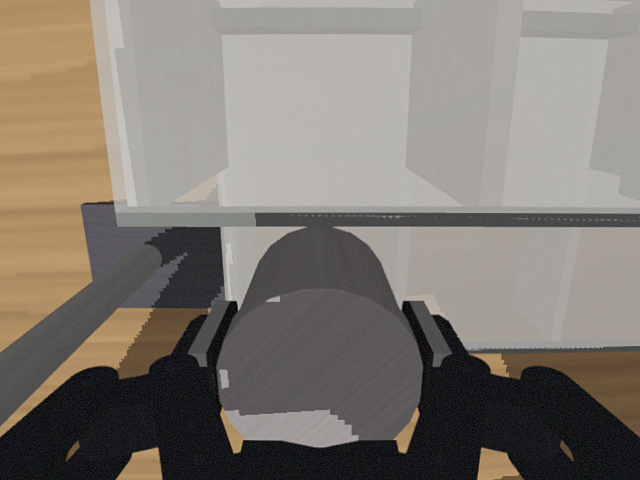

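View pics/s9.png

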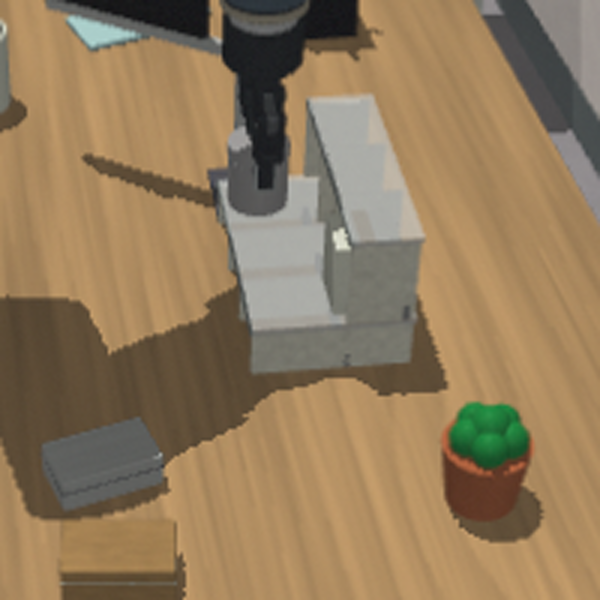

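Emit:
send_rows --pt "0 -0.25 0 0" --pt "0 -0.46 0 0" --pt "0 -0.46 0.04 0" --pt "0 -0.46 0.05 0"

```text
time_s: 22.85
ee_pos: [0.6222, 0.1579, 0.152]
tool_rot: [-2.182, 2.258, -0.002]
wrist_force: [2.8, -0.2, 4.8]
gripper_width: 0.0581
```

Emit:
send_rows --pt "0 0 0 0" --pt "0 0 0 0" --pt "0 0 0 0" --pt "0 0 -0.6 0" --pt "0 0 -1.3 0" --pt "0 0.4 -1.5 0" --pt "0 1.3 -1.5 0" --pt "0 1.3 -1.5 0" --jaw 75

```text
time_s: 23.85
ee_pos: [0.5542, 0.1604, 0.2264]
tool_rot: [2.183, -2.257, -0.002]
wrist_force: [0.9, 0.2, 0.7]
gripper_width: 0.0751
```

Emit:
send_rows --pt "0 0 0 0" --pt "0 0 0 0" --pt "0 0 0 0" --pt "0 0 0 0" --pt "0 0 0 0" --jaw 0

```text
time_s: 24.48
ee_pos: [0.5566, 0.1602, 0.2263]
tool_rot: [2.183, -2.259, -0.0]
wrist_force: [-0.3, -0.3, 0.8]
gripper_width: 0.0002
```

```bash
python3 look.py w10;python3 - <<'E'
from h import *
s,p,R,y=state();print(W2S(p))
f=lambda x:(*S2W(x,.077),.15,-92)
plan([f(-.006),f(.05),f(.0665)])
E
```

```text
t 24.52 tcp [0.5566 0.1602 0.2263] yaw -91.98 q6 1.81 F [-0.7 -0.2 -0.1] w 0.0001
[-0.00704253  0.07648501]
t 24.52 tcp [0.5566 0.1602 0.2263] yaw -91.98 q6 1.81 F [-0.7 -0.2 -0.1] w 0.0001
[-0.01, -0.021, 1.526, 0.003]
[-0.011, -1.141, 1.526, 0.003]
[-0.011, -1.471, 1.526, 0.003]
```

View pics/w10.png

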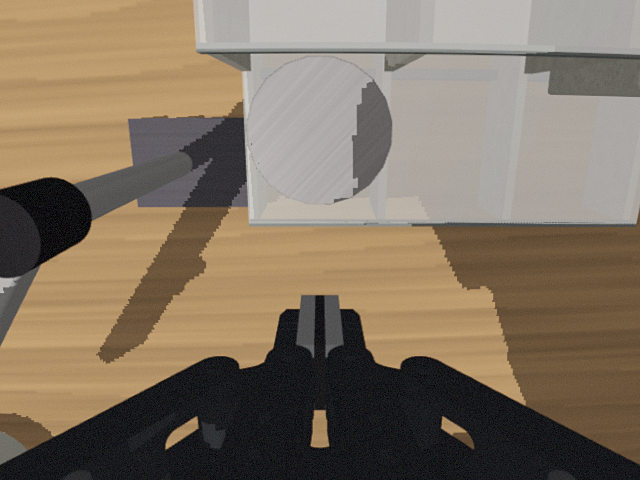

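Emit:
send_rows --pt "0 0 0.8 0" --pt "0 0 1.52 0" --pt "0 0 1.52 0" --pt "0 -0.3 1.52 0" --pt "0 -0.6 1.52 0" --pt "0 -0.8 1.52 0" --pt "0 -1.0 1.52 0" --pt "0 -1.15 1.52 0" --pt "0 -1.25 1.52 0" --pt "0 -1.33 1.52 0" --pt "0 -1.38 1.52 0" --pt "0 -1.38 1.52 0"

```text
time_s: 26.02
ee_pos: [0.6258, 0.1579, 0.1514]
tool_rot: [-2.182, 2.259, -0.001]
wrist_force: [-2.8, -0.3, 5.3]
gripper_width: 0.0002
```

Emit:
send_rows --pt "0 -0.03 0 0" --pt "0 -0.06 0 0" --pt "0 -0.06 0 0"

```text
time_s: 26.4
ee_pos: [0.6287, 0.1578, 0.1514]
tool_rot: [-2.183, 2.259, -0.0]
wrist_force: [-3.9, -0.5, 5.2]
gripper_width: -0.0001
```

```bash
python3 look.py w11;python3 - <<'E'
from h import *
s,p,R,y=state();print(W2S(p))
E
```

```text
t 26.45 tcp [0.6286 0.1578 0.1514] yaw -91.97 q6 1.78 F [-3.2  0.1  4.8] w 0.0004
[0.06507338 0.07659355]
```

View pics/w11.png

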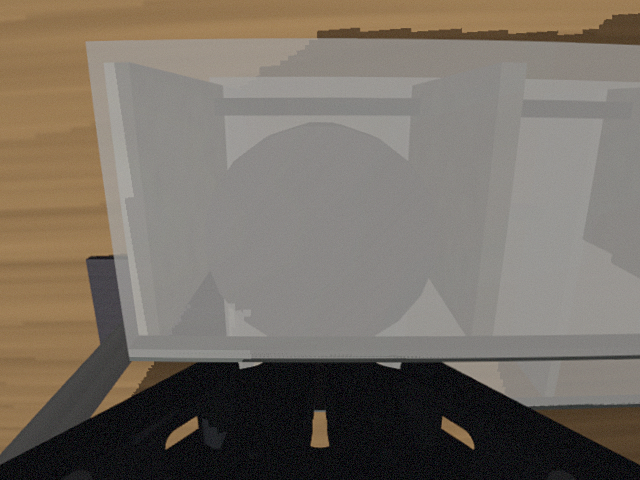

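Emit:
send_rows --pt "0 -0.03 0 0" --pt "0 -0.06 0 0" --pt "0 -0.06 0 0"

```text
time_s: 26.82
ee_pos: [0.6314, 0.1578, 0.1514]
tool_rot: [2.183, -2.259, -0.0]
wrist_force: [-5.5, 0.2, 6.2]
gripper_width: -0.0002
```

```bash
python3 - <<'E'
from h import *
s,p,R,y=state();print(W2S(p))
p,d=grab_frame('side');crop(p,280,180,440,300,5,'s11.png')
E
```

```text
[0.06788139 0.07663573]
```

View pics/s11.png

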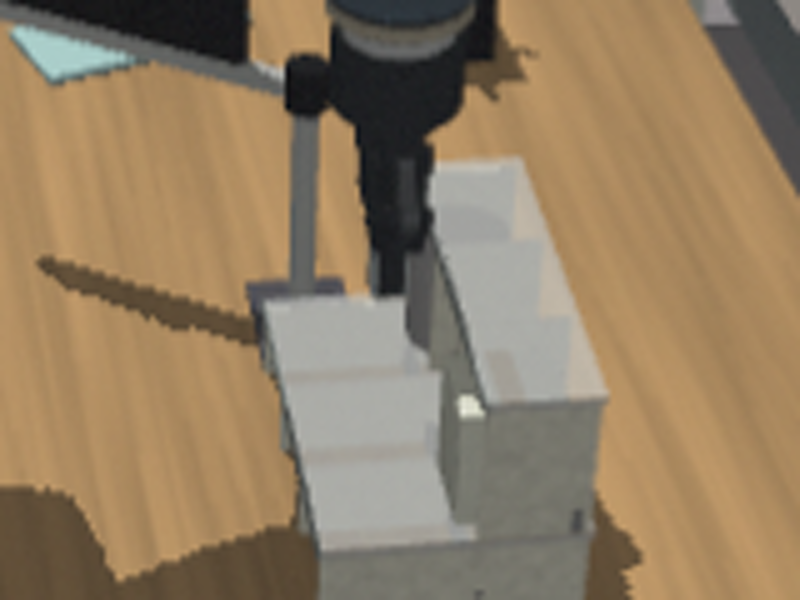

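Emit:
send_rows --pt "0 -0.02 0 0" --pt "0 -0.04 0 0" --pt "0 -0.04 0 0"

```text
time_s: 27.25
ee_pos: [0.6322, 0.1578, 0.1517]
tool_rot: [2.181, -2.257, -0.004]
wrist_force: [-16.2, 0.5, 16.5]
gripper_width: -0.0001
```

```bash
python3 look.py w12
```

```text
t 27.30 tcp [0.6322 0.1578 0.1517] yaw -91.96 q6 1.78 F [-17.1  -0.8  15.5] w -0.0003
```

View pics/w12.png

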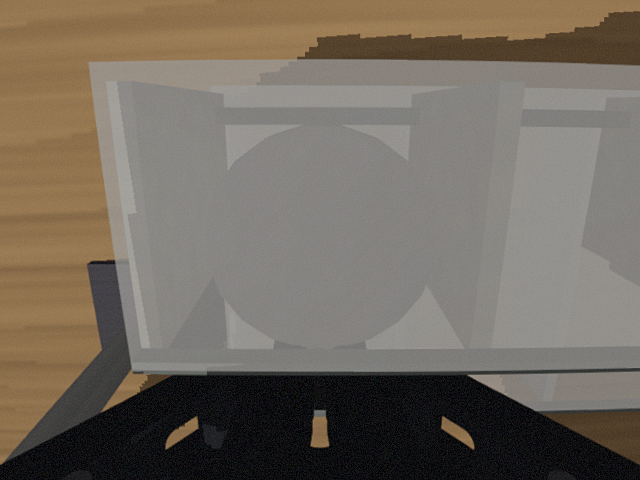

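```bash
python3 - <<'E'
from h import *
s,p,R,y=state()
plan([(p[0]-.08,p[1],p[2],None),(p[0]-.08,p[1],.24,None),(.40,-.15,.25,-75.5)])
E
```

```text
t 27.30 tcp [0.6322 0.1578 0.1517] yaw -91.96 q6 1.78 F [-17.1  -0.8  15.5] w -0.0003
[0.055, 1.599, 0.006, 0.0]
[0.055, 1.606, -1.76, 0.0]
[6.312, 4.438, -1.947, -3.293]
```

Emit:
send_rows --pt "0.05 0.8 0 0" --pt "0.05 1.6 -0.3 0" --pt "0.05 1.6 -1.4 0" --pt "0.05 1.6 -1.8 0" --pt "0.05 1.6 -1.8 0"

```text
time_s: 27.92
ee_pos: [0.5542, 0.158, 0.2423]
tool_rot: [-2.181, 2.257, -0.003]
wrist_force: [0.6, 0.1, -0.8]
gripper_width: 0.0001
```

```bash
python3 look.py w13; python3 -c "
from h import *
p,d=grab_frame('side');crop(p,280,180,440,300,5,'s13.png')"
```

```text
t 27.98 tcp [0.5536 0.1578 0.2408] yaw -91.98 q6 1.80 F [-1.  -0.4 -0.4] w -0.0000
```

View pics/w13.png

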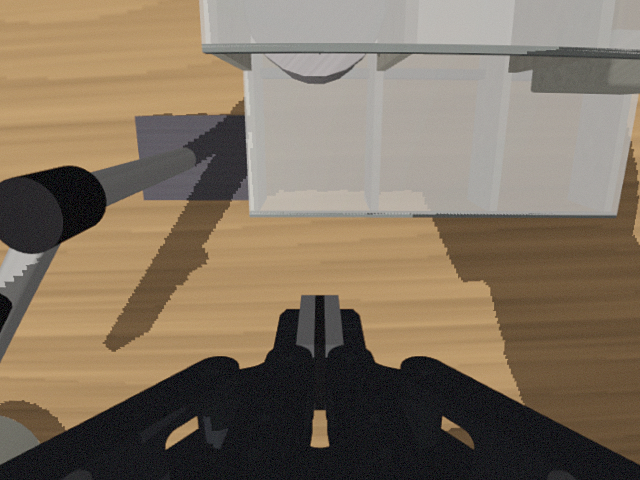

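View pics/s13.png

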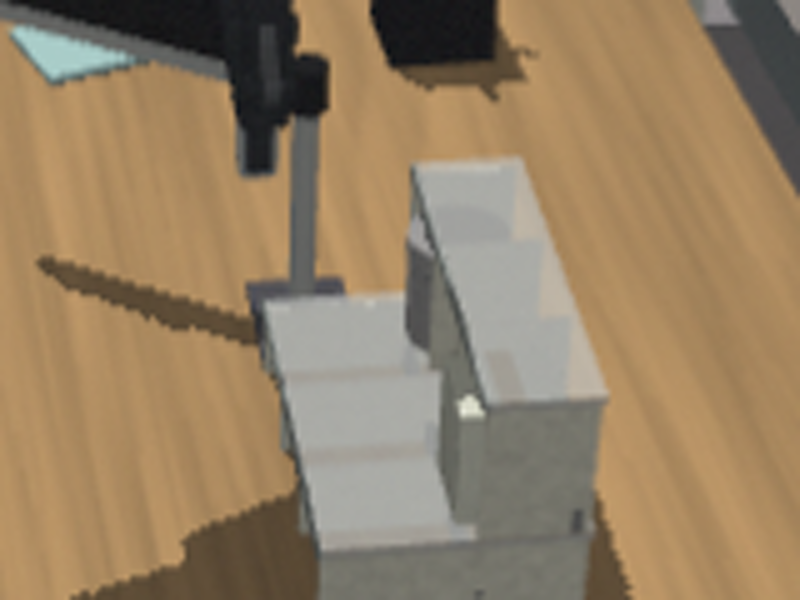

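Emit:
send_rows --pt "2 1.5 -0.1 -1" --pt "4 2.3 -0.2 -2" --pt "6.26 2.84 -0.2 -3.3" --pt "6.26 2.84 -0.2 -3.3" --pt "6.26 2.84 -0.2 -3.3" --pt "6.26 2.84 -0.2 -3.3" --pt "6.26 2.84 -0.2 -3.3" --pt "6.26 2.84 -0.2 -3.3" --pt "6.26 2.84 -0.2 -3.3" --pt "6.26 2.84 -0.2 -3.3" --pt "6.26 2.84 -0.2 -3.3" --jaw 80

```text
time_s: 29.4
ee_pos: [0.4008, -0.1497, 0.2503]
tool_rot: [2.485, -1.922, -0.0]
wrist_force: [-1.5, -0.2, 0.5]
gripper_width: 0.08
```

```bash
python3 look.py w14
```

```text
t 29.45 tcp [ 0.4008 -0.1498  0.2504] yaw -75.44 q6 0.85 F [ 0.6 -0.1 -0.2] w 0.0797
```

View pics/w14.png

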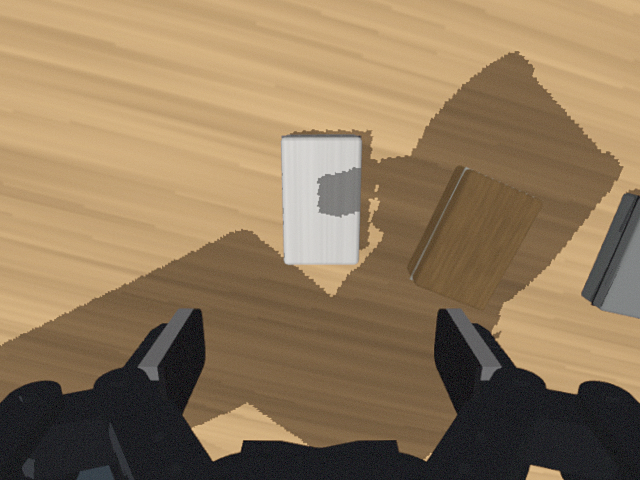

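```bash
python3 - <<'E'
from h import *
c=dict(np.load("w14.npz"))
quad(c,.033,[(282,137.5),(361,136),(359.5,264.5),(285,264.5)])
quad(c,.036,[(464,167),(541,201),(489,310),(411,273)])
P=np.array([plane(c,*q,.033)[:2] for q in [(282,137.5),(361,136),(359.5,264.5),(285,264.5)]]).mean(0)
a=np.radians(14)
g=P-.025*np.array([np.cos(a),np.sin(a)])
plan([(*g,.12,-76),(*g,.08,-76)])
E
```

```text
[ 0.4128 -0.1484] [np.float64(0.052), np.float64(0.09), np.float64(0.053), np.float64(0.089)] [np.float64(-74.4), np.float64(-164.6), np.float64(104.5), np.float64(14.5)]
[ 0.4153 -0.2594] [np.float64(0.06), np.float64(0.086), np.float64(0.067), np.float64(0.082)] [np.float64(-97.8), np.float64(176.4), np.float64(78.3), np.float64(-7.8)]
t 29.45 tcp [ 0.4008 -0.1498  0.2504] yaw -75.44 q6 0.85 F [ 0.6 -0.1 -0.2] w 0.0797
[0.027, 0.261, 2.608, 0.112]
[0.027, 0.261, 3.408, 0.112]
```

Emit:
send_rows --pt "0.02 0.26 1.2 0" --pt "0.02 0.26 2.3 0" --pt "0.02 0.26 3.0 0" --pt "0.02 0.26 3.4 0" --pt "0.02 0.26 3.4 0" --pt "0.02 0.26 3.4 0"

```text
time_s: 30.2
ee_pos: [0.3887, -0.1545, 0.0811]
tool_rot: [-2.484, 1.923, -0.001]
wrist_force: [-1.2, -0.2, -0.0]
gripper_width: 0.0802
```

Emit:
send_rows --pt "0 0 0 0" --pt "0 0 0 0" --pt "0 0 0 0" --pt "0 0 0 0" --pt "0 0 0 0" --jaw 40 --grip_force 40

```text
time_s: 30.82
ee_pos: [0.3887, -0.1545, 0.0813]
tool_rot: [-2.484, 1.922, -0.002]
wrist_force: [-1.3, 1.6, 9.7]
gripper_width: 0.0532
```

```bash
python3 - <<'E'
from h import *
s,p,R,y=state()
a=S2W(-.10,.077);b=S2W(-.025,.077)
plan([(p[0],p[1],.15,None),(*a,.15,-92),(*a,p[2]+.003,-92),(*b,p[2]+.003,-92)])
E
```

```text
t 30.82 tcp [ 0.3887 -0.1545  0.0813] yaw -75.46 q6 0.83 F [-1.3  1.6  9.7] w 0.0532
[0.001, -0.001, -1.374, 0.0]
[-5.786, -3.051, -1.377, 3.307]
[-5.787, -3.049, -0.063, 3.307]
[-5.361, -4.488, -0.061, 3.307]
```

Emit:
send_rows --pt "0 0 -0.7 0" --pt "0 0 -1.4 0" --pt "-1 -0.5 -1.4 0.6" --pt "-5.8 -3.05 -1.4 3.3" --pt "-5.8 -3.05 -1.4 3.3" --pt "-5.8 -3.05 -1.4 3.3" --pt "-5.8 -3.05 -1.4 3.3" --pt "-5.8 -3.05 -1.4 3.3" --pt "-5.8 -3.05 -1.4 3.3" --pt "-5.8 -3.05 -1.4 3.3" --pt "-5.8 -3.05 -0.7 3.3" --pt "-5.8 -3.05 -0.2 3.3" --pt "-5.8 -3.05 -0.08 3.3" --pt "-5.8 -3.05 -0.08 3.3" --pt "-5.8 -3.05 -0.08 3.3"

```text
time_s: 32.7
ee_pos: [0.4638, 0.1645, 0.0853]
tool_rot: [-2.181, 2.259, -0.001]
wrist_force: [0.5, 0.2, -1.4]
gripper_width: 0.0528
```

```bash
python3 look.py w15; python3 - <<'E'
from h import *
s,p,R,y=state()
print(W2S(p));plan([(*S2W(-.025,.077),p[2],-92)])
p,d=grab_frame('side');crop(p,260,160,420,280,5,'s15.png')
E
```

```text
t 32.75 tcp [0.4637 0.1646 0.0853] yaw -91.99 q6 1.85 F [-0.2 -0.1 -1.9] w 0.0532
[-0.09999319  0.07774382]
t 32.75 tcp [0.4637 0.1646 0.0853] yaw -91.99 q6 1.85 F [-0.2 -0.1 -1.9] w 0.0532
[0.014, -1.5, 0.002, 0.002]
```

View pics/w15.png

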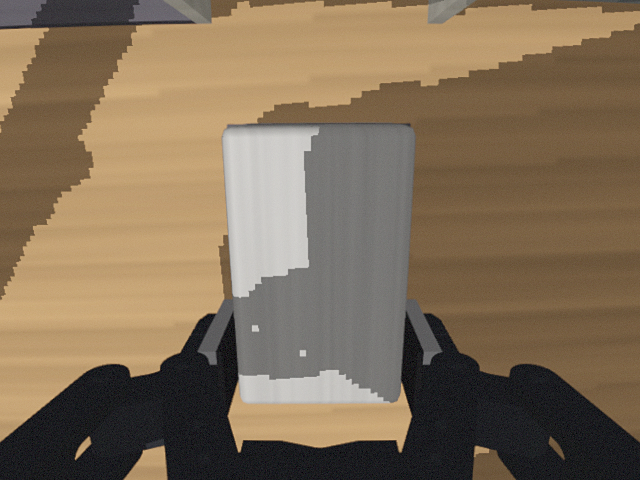

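View pics/s15.png

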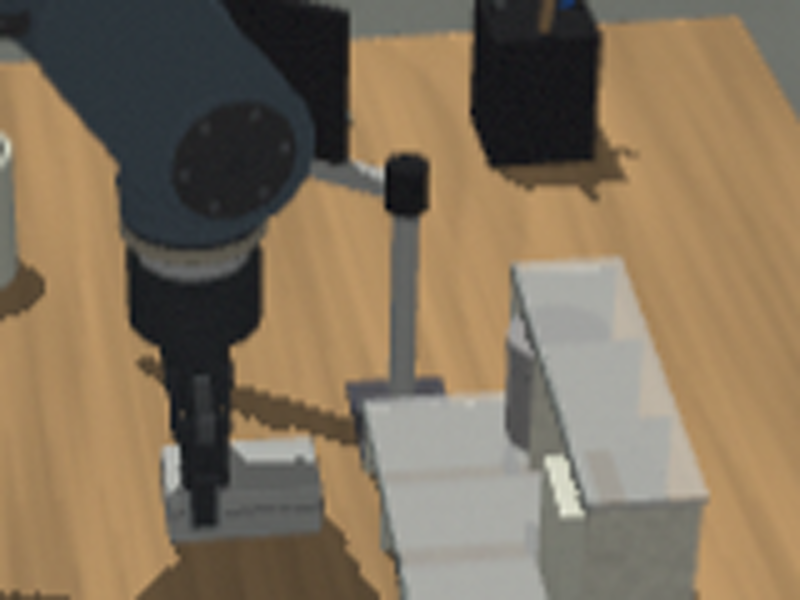

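Emit:
send_rows --pt "0 -0.4 0 0" --pt "0 -0.8 0 0" --pt "0 -1.2 0 0" --pt "0 -1.5 0 0" --pt "0 -1.5 0 0" --pt "0 -1.5 0.06 0" --pt "0 -1.5 0.06 0"

```text
time_s: 33.67
ee_pos: [0.5377, 0.1621, 0.0814]
tool_rot: [2.183, -2.259, -0.0]
wrist_force: [-0.5, 0.3, -0.6]
gripper_width: 0.0533
```

Emit:
send_rows --pt "0 0 0 0" --pt "0 0 0 0" --pt "0 0 0 0" --pt "0 0.4 -0.2 0" --pt "0 0.9 -0.9 0" --pt "0 1.1 -1 0" --pt "0 1.1 -1 0" --jaw 66

```text
time_s: 34.55
ee_pos: [0.4832, 0.164, 0.1315]
tool_rot: [-2.183, 2.259, -0.0]
wrist_force: [0.4, -1.0, 0.7]
gripper_width: 0.0661
```

Emit:
send_rows --pt "0 0 0 0" --pt "0 0 0 0" --pt "0 0 0 0" --pt "0 0 0 0" --pt "0 0 0 0" --jaw 0

```text
time_s: 35.17
ee_pos: [0.4833, 0.1639, 0.1313]
tool_rot: [2.183, -2.26, -0.0]
wrist_force: [1.0, -0.4, -0.2]
gripper_width: -0.0003
```

```bash
python3 look.py w16; python3 - <<'E'
from h import *
s,p,R,y=state()
print(W2S(p));f=lambda x:(*S2W(x,.077),.083,-92)
plan([f(-.085),f(-.03),f(-.0145)])
E
```

```text
t 35.23 tcp [0.4833 0.164  0.1314] yaw -91.98 q6 1.84 F [-0.1  0.2  0.8] w 0.0003
[-0.08039666  0.07778341]
t 35.23 tcp [0.4833 0.164  0.1314] yaw -91.98 q6 1.84 F [-0.1  0.2  0.8] w 0.0003
[0.016, 0.092, 0.967, 0.004]
[0.015, -1.008, 0.967, 0.004]
[0.015, -1.318, 0.967, 0.004]
```

View pics/w16.png

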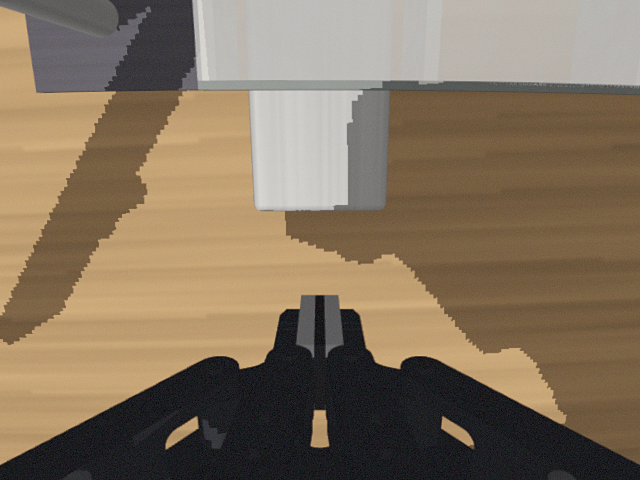

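Emit:
send_rows --pt "0 0 0.5 0" --pt "0 0 0.97 0" --pt "0 0 0.97 0" --pt "0 -0.3 0.97 0" --pt "0 -0.6 0.97 0" --pt "0 -0.8 0.97 0" --pt "0 -1.0 0.97 0" --pt "0 -1.1 0.97 0" --pt "0 -1.2 0.97 0" --pt "0 -1.25 0.97 0" --pt "0 -1.25 0.97 0"

```text
time_s: 36.6
ee_pos: [0.5459, 0.1618, 0.0829]
tool_rot: [-2.183, 2.259, -0.001]
wrist_force: [0.2, 0.1, -0.1]
gripper_width: -0.0
```

Emit:
send_rows --pt "0 -0.03 0 0" --pt "0 -0.06 0 0" --pt "0 -0.06 0 0"

```text
time_s: 36.98
ee_pos: [0.5486, 0.1617, 0.0828]
tool_rot: [2.183, -2.259, -0.0]
wrist_force: [-1.7, 1.1, 1.4]
gripper_width: -0.0001
```

```bash
python3 look.py w17; python3 - <<'E'
from h import *
s,p,R,y=state();print(W2S(p))
E
```

```text
t 37.02 tcp [0.5486 0.1617 0.0828] yaw -91.98 q6 1.81 F [-2.6  1.3  0.8] w 0.0000
[-0.01503724  0.07775132]
```

View pics/w17.png

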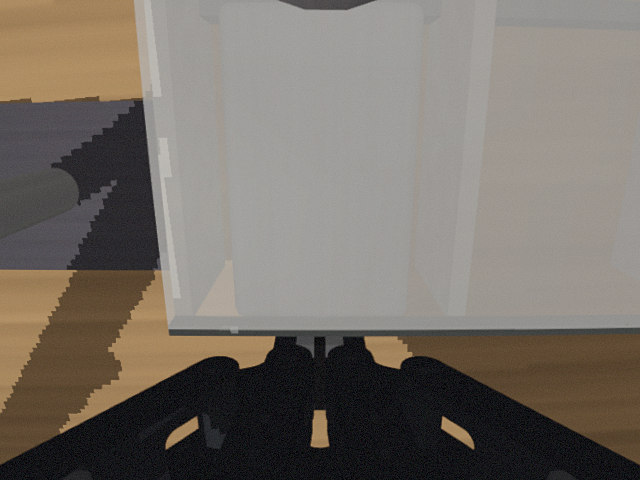

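Emit:
send_rows --pt "0 -0.02 0 0" --pt "0 -0.04 0 0" --pt "0 -0.04 0 0"

```text
time_s: 37.4
ee_pos: [0.5489, 0.1617, 0.0828]
tool_rot: [2.18, -2.257, -0.005]
wrist_force: [-13.7, 1.2, 10.0]
gripper_width: 0.0001
```

```bash
python3 - <<'E'
from h import *
s,p,R,y=state();print(W2S(p))
a=np.radians(-8.5);g=np.array([.416,-.263])-.012*np.array([np.cos(a),np.sin(a)])
plan([(p[0]-.06,p[1],.15,None),(*g,.25,-98.5)])
E
```

```text
[-0.01472337  0.07778363]
t 37.40 tcp [0.5489 0.1617 0.0828] yaw -91.97 q6 1.81 F [-13.7   1.2  10. ] w 0.0001
[0.042, 1.206, -1.338, 0.0]
[8.556, 2.62, -3.325, 1.306]
```

Tin is at the stop (13.7 N reaction). Next the card box.

Emit:
send_rows --pt "0.02 0.6 0 0" --pt "0.04 1.2 -1.0 0" --pt "1 1.4 -2 0.3" --pt "8.55 2.6 -3.3 1.3" --pt "8.55 2.6 -3.3 1.3" --pt "8.55 2.6 -3.3 1.3" --pt "8.55 2.6 -3.3 1.3" --pt "8.55 2.6 -3.3 1.3" --pt "8.55 2.6 -3.3 1.3" --pt "8.55 2.6 -3.3 1.3" --pt "8.55 2.6 -3.3 1.3" --pt "8.55 2.6 -3.3 1.3" --pt "8.55 2.6 -3.3 1.3" --pt "8.55 2.6 -3.3 1.3" --jaw 80

```text
time_s: 39.15
ee_pos: [0.4063, -0.2604, 0.2478]
tool_rot: [-2.053, 2.378, 0.0]
wrist_force: [0.5, -0.3, -0.1]
gripper_width: 0.08
```

```bash
python3 look.py w18
```

```text
t 39.20 tcp [ 0.4062 -0.2605  0.2478] yaw -98.42 q6 1.05 F [-0.1  0.  -0.5] w 0.0799
```

View pics/w18.png

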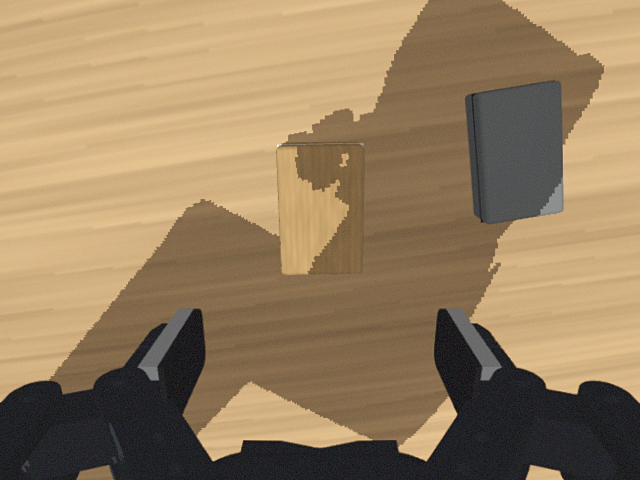

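```bash
python3 - <<'E'
from h import *
c=dict(np.load("w18.npz"))
pts=[(277,145),(364.5,144.5),(362.5,273.5),(281,274)]
quad(c,.036,pts)
quad(c,.030,[(472,95),(561,81),(563,213),(482,223)])
P=np.array([plane(c,*q,.036)[:2] for q in pts]).mean(0)
a=np.radians(-8)
g=P-.025*np.array([np.cos(a),np.sin(a)])
plan([(*g,.08,-98)])
E
```

```text
[ 0.4131 -0.2626] [np.float64(0.057), np.float64(0.089), np.float64(0.058), np.float64(0.09)] [np.float64(-98.2), np.float64(172.3), np.float64(81.9), np.float64(-8.3)]
[ 0.4308 -0.4005] [np.float64(0.059), np.float64(0.089), np.float64(0.058), np.float64(0.087)] [np.float64(-89.0), np.float64(-178.9), np.float64(88.9), np.float64(1.7)]
t 39.20 tcp [ 0.4062 -0.2605  0.2478] yaw -98.42 q6 1.05 F [-0.1  0.  -0.5] w 0.0799
[0.025, 0.358, 3.357, -0.084]
```

Emit:
send_rows --pt "0.02 0.36 1.2 0" --pt "0.02 0.36 2.3 0" --pt "0.02 0.36 3.0 0" --pt "0.02 0.36 3.34 0" --pt "0.02 0.36 3.34 0" --pt "0.02 0.36 3.34 0"

```text
time_s: 39.95
ee_pos: [0.3884, -0.2596, 0.0816]
tool_rot: [-2.051, 2.379, -0.002]
wrist_force: [0.8, -0.4, 0.5]
gripper_width: 0.0797
```

Emit:
send_rows --pt "0 0 0 0" --pt "0 0 0 0" --pt "0 0 0 0" --pt "0 0 0 0" --pt "0 0 0 0" --jaw 40 --grip_force 40

```text
time_s: 40.58
ee_pos: [0.3885, -0.2597, 0.0819]
tool_rot: [-2.051, 2.379, -0.002]
wrist_force: [0.1, 1.2, 9.6]
gripper_width: 0.0576
```

```bash
python3 - <<'E'
from h import *
s,p,R,y=state()
a=S2W(-.10,.0);b=S2W(-.025,.0)
plan([(p[0],p[1],.15,None),(*a,.15,-92),(*a,p[2]+.003,-92),(*b,p[2]+.003,-92)])
E
```

```text
t 40.58 tcp [ 0.3885 -0.2597  0.0819] yaw -98.46 q6 1.03 F [0.1 1.2 9.6] w 0.0576
[0.001, -0.002, -1.362, 0.0]
[-7.069, -0.418, -1.367, -1.293]
[-7.07, -0.416, -0.065, -1.293]
[-7.24, -1.906, -0.063, -1.293]
```

Emit:
send_rows --pt "0 0 -0.7 0" --pt "0 0 -1.4 0" --pt "-1 -0.2 -1.4 -0.4" --pt "-7.07 -0.42 -1.4 -1.3" --pt "-7.07 -0.42 -1.4 -1.3" --pt "-7.07 -0.42 -1.4 -1.3" --pt "-7.07 -0.42 -1.4 -1.3" --pt "-7.07 -0.42 -1.4 -1.3" --pt "-7.07 -0.42 -1.4 -1.3" --pt "-7.07 -0.42 -1.4 -1.3" --pt "-7.07 -0.42 -0.7 -1.3" --pt "-7.07 -0.42 -0.2 -1.3" --pt "-7.07 -0.42 -0.08 -1.3" --pt "-7.07 -0.42 -0.08 -1.3" --pt "-7.07 -0.42 -0.08 -1.3"

```text
time_s: 42.45
ee_pos: [0.4614, 0.0868, 0.0858]
tool_rot: [-2.181, 2.259, -0.001]
wrist_force: [0.0, 0.3, -1.8]
gripper_width: 0.0569
```

```bash
python3 look.py w19; python3 - <<'E'
from h import *
s,p,R,y=state()
print(W2S(p));plan([(*S2W(-.025,.0),p[2],-92)])
E
```

```text
t 42.50 tcp [0.4614 0.0869 0.0858] yaw -92.00 q6 1.69 F [ 0.4  0.1 -1.4] w 0.0572
[-9.96175670e-02  2.74321522e-05]
t 42.50 tcp [0.4614 0.0869 0.0858] yaw -92.00 q6 1.69 F [ 0.4  0.1 -1.4] w 0.0572
[-0.001, -1.492, 0.002, 0.001]
```

View pics/w19.png

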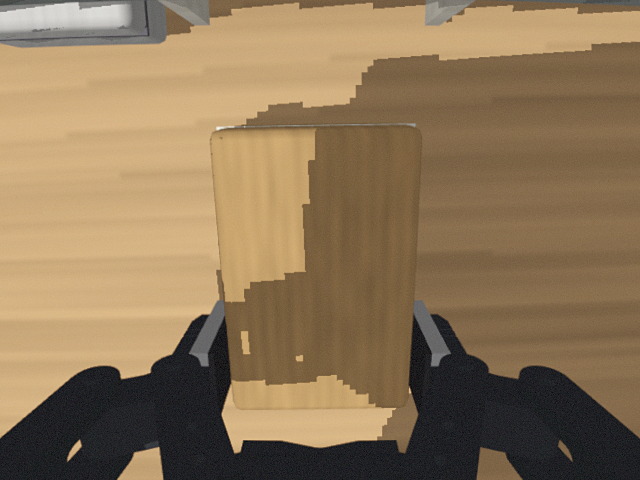

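Emit:
send_rows --pt "0 -0.4 0 0" --pt "0 -0.8 0 0" --pt "0 -1.2 0 0" --pt "0 -1.5 0 0" --pt "0 -1.5 0 0" --pt "0 -1.5 0.06 0" --pt "0 -1.5 0.06 0"

```text
time_s: 43.38
ee_pos: [0.5354, 0.0845, 0.082]
tool_rot: [2.183, -2.259, -0.0]
wrist_force: [-0.5, -0.0, 0.3]
gripper_width: 0.0574
```

Emit:
send_rows --pt "0 0 0 0" --pt "0 0 0 0" --pt "0 0 0 0" --pt "0 0.4 -0.2 0" --pt "0 0.9 -0.9 0" --pt "0 1.1 -1 0" --pt "0 1.1 -1 0" --jaw 69

```text
time_s: 44.25
ee_pos: [0.4809, 0.0864, 0.132]
tool_rot: [-2.183, 2.259, -0.001]
wrist_force: [0.6, 1.0, -0.6]
gripper_width: 0.0687
```

Emit:
send_rows --pt "0 0 0 0" --pt "0 0 0 0" --pt "0 0 0 0" --pt "0 0 0 0" --pt "0 0 0 0" --jaw 0

```text
time_s: 44.88
ee_pos: [0.481, 0.0864, 0.1318]
tool_rot: [2.183, -2.259, -0.0]
wrist_force: [0.1, -0.0, -0.4]
gripper_width: -0.0003
```

```bash
python3 look.py w20; python3 - <<'E'
from h import *
s,p,R,y=state()
print(W2S(p));f=lambda x:(*S2W(x,.0),.083,-92)
plan([f(-.085),f(-.018),f(-.0145)])
E
```

```text
t 44.92 tcp [0.481  0.0864 0.1319] yaw -91.98 q6 1.69 F [0.2 0.7 0. ] w -0.0001
[-0.08005352  0.00013638]
t 44.92 tcp [0.481  0.0864 0.1319] yaw -91.98 q6 1.69 F [0.2 0.7 0. ] w -0.0001
[0.003, 0.099, 0.977, 0.003]
[0.002, -1.241, 0.977, 0.003]
[0.002, -1.311, 0.977, 0.003]
```

View pics/w20.png

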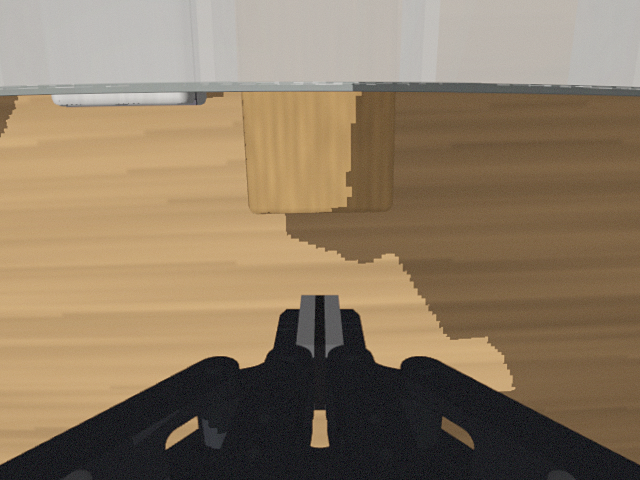

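Emit:
send_rows --pt "0 0 0.5 0" --pt "0 0 0.97 0" --pt "0 0 0.97 0" --pt "0 -0.3 0.97 0" --pt "0 -0.6 0.97 0" --pt "0 -0.8 0.97 0" --pt "0 -1.0 0.97 0" --pt "0 -1.1 0.97 0" --pt "0 -1.2 0.97 0" --pt "0 -1.26 0.97 0" --pt "0 -1.26 0.97 0"

```text
time_s: 46.3
ee_pos: [0.5442, 0.0842, 0.0834]
tool_rot: [-2.182, 2.259, -0.001]
wrist_force: [-0.4, 0.3, -0.0]
gripper_width: 0.0
```

Emit:
send_rows --pt "0 -0.03 0 0" --pt "0 -0.06 0 0" --pt "0 -0.06 0 0"

```text
time_s: 46.68
ee_pos: [0.546, 0.0841, 0.0832]
tool_rot: [2.181, -2.258, -0.003]
wrist_force: [-6.7, 0.7, 5.3]
gripper_width: -0.0004
```

Emit:
send_rows --pt "0 -0.02 0 0" --pt "0 -0.03 0 0" --pt "0 -0.03 0 0"

```text
time_s: 47.05
ee_pos: [0.5462, 0.0842, 0.0832]
tool_rot: [2.18, -2.256, -0.006]
wrist_force: [-14.5, 0.6, 11.1]
gripper_width: 0.0002
```

```bash
python3 look.py w21; python3 - <<'E'
from h import *
s,p,R,y=state();print(W2S(p))
g=np.array([.431,-.4005])-.012*np.array([1,.02])
plan([(p[0]-.06,p[1],.15,None),(*g,.25,-88.7)])
E
```

```text
t 47.10 tcp [0.5462 0.0841 0.0832] yaw -91.97 q6 1.67 F [-14.6   1.3  11.6] w 0.0001
[-0.01476489  0.00013613]
t 47.10 tcp [0.5462 0.0841 0.0832] yaw -91.97 q6 1.67 F [-14.6   1.3  11.6] w 0.0001
[0.042, 1.207, -1.329, 0.0]
[9.781, 2.23, -3.319, -0.654]
```

View pics/w21.png

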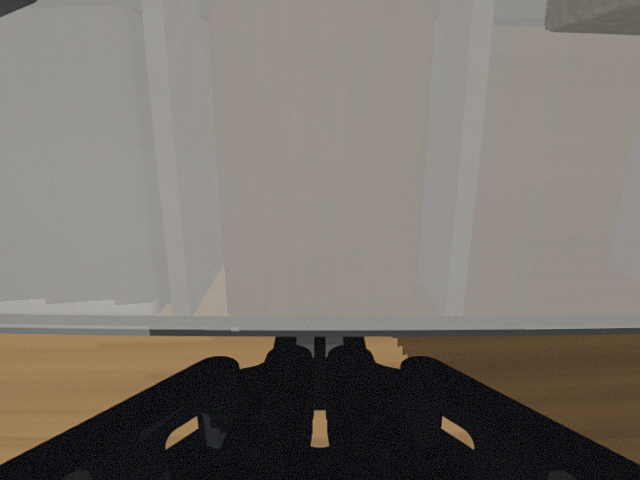

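Emit:
send_rows --pt "0.02 0.6 0 0" --pt "0.04 1.2 -1.0 0" --pt "1 1.4 -2 0" --pt "9.78 2.23 -3.32 -0.65" --pt "9.78 2.23 -3.32 -0.65" --pt "9.78 2.23 -3.32 -0.65" --pt "9.78 2.23 -3.32 -0.65" --pt "9.78 2.23 -3.32 -0.65" --pt "9.78 2.23 -3.32 -0.65" --pt "9.78 2.23 -3.32 -0.65" --pt "9.78 2.23 -3.32 -0.65" --pt "9.78 2.23 -3.32 -0.65" --pt "9.78 2.23 -3.32 -0.65" --pt "9.78 2.23 -3.32 -0.65" --pt "9.78 2.23 -3.32 -0.65" --jaw 80

```text
time_s: 48.98
ee_pos: [0.4204, -0.4001, 0.2494]
tool_rot: [-2.247, 2.195, 0.0]
wrist_force: [0.8, 0.9, -0.2]
gripper_width: 0.08
```

```bash
python3 look.py w22; python3 -c "
from h import *
p,d=grab_frame('side');crop(p,240,180,440,330,4,'s22.png')"
```

```text
t 49.02 tcp [ 0.4204 -0.4003  0.2494] yaw -88.68 q6 0.71 F [-0.   0.1  0.2] w 0.0796
```

View pics/w22.png

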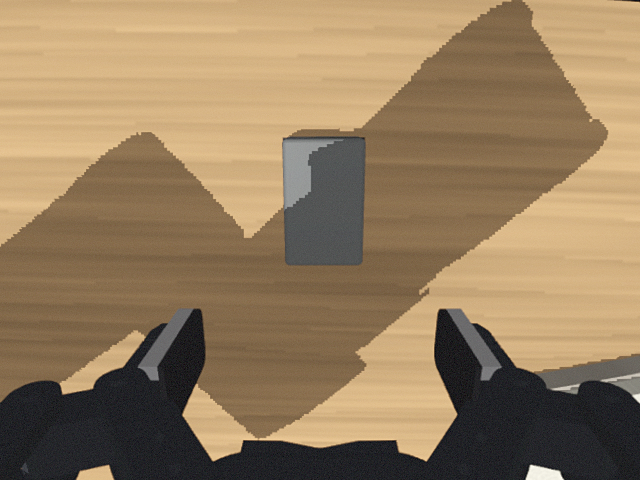

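View pics/s22.png

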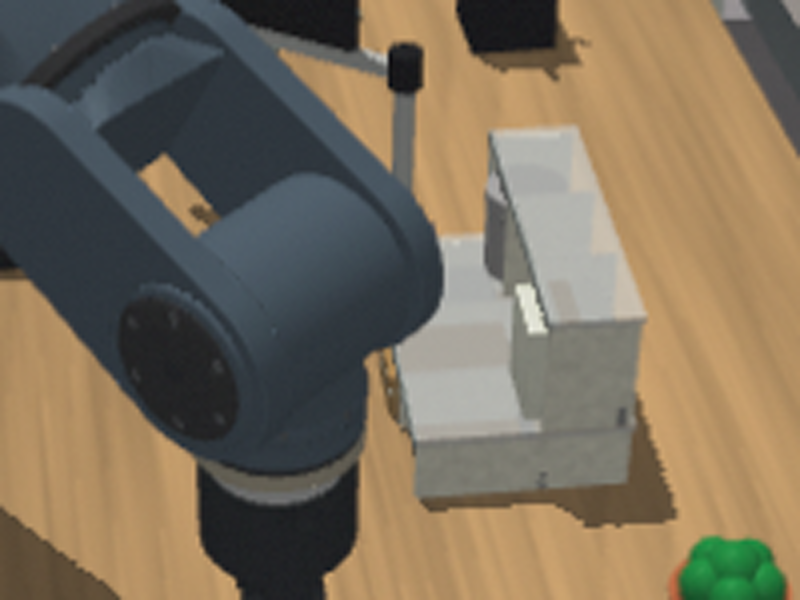

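```bash
python3 - <<'E'
from h import *
c=dict(np.load("w22.npz"))
pts=[(283,138.5),(365,138.5),(362.5,264.5),(286,264.5)]
quad(c,.030,pts)
P=np.array([plane(c,*q,.030)[:2] for q in pts]).mean(0)
a=np.radians(1.3)
g=P-.025*np.array([np.cos(a),np.sin(a)])
plan([(*g,.08,None)])
E
```

```text
[ 0.4313 -0.4031] [np.float64(0.054), np.float64(0.089), np.float64(0.055), np.float64(0.089)] [np.float64(-88.7), np.float64(-178.2), np.float64(91.3), np.float64(1.3)]
t 49.08 tcp [ 0.4203 -0.4004  0.2494] yaw -88.69 q6 0.71 F [-0.4  0.2  0.1] w 0.0800
[0.059, 0.281, 3.389, 0.0]
```

Emit:
send_rows --pt "0.06 0.28 1.2 0" --pt "0.06 0.28 2.3 0" --pt "0.06 0.28 3.0 0" --pt "0.06 0.28 3.42 0" --pt "0.06 0.28 3.42 0" --pt "0.06 0.28 3.42 0"

```text
time_s: 49.82
ee_pos: [0.4065, -0.4044, 0.0793]
tool_rot: [2.246, -2.196, 0.002]
wrist_force: [-0.1, -0.9, 0.3]
gripper_width: 0.0799
```

Emit:
send_rows --pt "0 0 0 0" --pt "0 0 0 0" --pt "0 0 0 0" --pt "0 0 0 0" --pt "0 0 0 0" --jaw 40 --grip_force 40

```text
time_s: 50.45
ee_pos: [0.4065, -0.4044, 0.0796]
tool_rot: [2.246, -2.196, 0.002]
wrist_force: [0.1, 2.2, 6.1]
gripper_width: 0.0552
```

```bash
python3 - <<'E'
from h import *
s,p,R,y=state()
a=S2W(-.10,-.077);b=S2W(-.025,-.077)
plan([(p[0],p[1],.15,None),(*a,.15,-92),(*a,p[2]+.003,-92),(*b,p[2]+.003,-92)])
E
```

```text
t 50.45 tcp [ 0.4065 -0.4044  0.0796] yaw -88.72 q6 0.68 F [0.1 2.2 6.1] w 0.0552
[0.002, -0.001, -1.408, 0.0]
[-8.26, -1.225, -1.416, 0.656]
[-8.262, -1.224, -0.069, 0.656]
[-8.177, -2.722, -0.067, 0.656]
```

Emit:
send_rows --pt "0 0 -0.7 0" --pt "0 0 -1.4 0" --pt "-1 -0.2 -1.4 0.2" --pt "-8.26 -1.22 -1.4 0.66" --pt "-8.26 -1.22 -1.4 0.66" --pt "-8.26 -1.22 -1.4 0.66" --pt "-8.26 -1.22 -1.4 0.66" --pt "-8.26 -1.22 -1.4 0.66" --pt "-8.26 -1.22 -1.4 0.66" --pt "-8.26 -1.22 -1.4 0.66" --pt "-8.26 -1.22 -1.4 0.66" --pt "-8.26 -1.22 -0.7 0.66" --pt "-8.26 -1.22 -0.2 0.66" --pt "-8.26 -1.22 -0.09 0.66" --pt "-8.26 -1.22 -0.09 0.66" --pt "-8.26 -1.22 -0.09 0.66"

```text
time_s: 52.45
ee_pos: [0.4585, 0.0098, 0.0838]
tool_rot: [-2.181, 2.26, -0.002]
wrist_force: [-0.3, 0.6, -2.9]
gripper_width: 0.0551
```

```bash
python3 look.py w23; python3 - <<'E'
from h import *
s,p,R,y=state()
print(W2S(p));plan([(*S2W(-.025,-.077),p[2],-92)])
E
```

```text
t 52.50 tcp [0.4584 0.0099 0.0837] yaw -92.05 q6 1.53 F [ 0.6 -0.6 -1.6] w 0.0551
[-0.09999531 -0.07705493]
t 52.50 tcp [0.4584 0.0099 0.0837] yaw -92.05 q6 1.53 F [ 0.6 -0.6 -1.6] w 0.0551
[-0.004, -1.5, 0.002, -0.01]
```

View pics/w23.png

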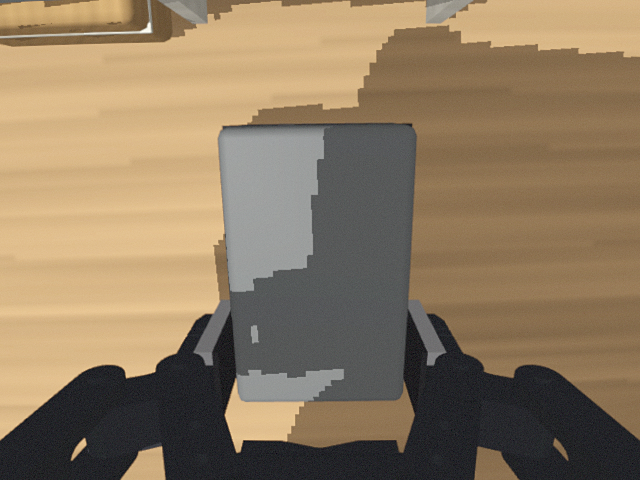

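Emit:
send_rows --pt "0 -0.4 0 0" --pt "0 -0.8 0 0" --pt "0 -1.2 0 0" --pt "0 -1.5 0 0" --pt "0 -1.5 0 0" --pt "0 -1.5 0.07 0" --pt "0 -1.5 0.07 0"

```text
time_s: 53.38
ee_pos: [0.5324, 0.0075, 0.0796]
tool_rot: [2.182, -2.26, -0.0]
wrist_force: [-1.0, 0.6, 2.8]
gripper_width: 0.055
```

Emit:
send_rows --pt "0 0 0 0" --pt "0 0 0 0" --pt "0 0 0 0" --pt "0 0.4 -0.2 0" --pt "0 0.9 -0.9 0" --pt "0 1.1 -1 0" --pt "0 1.1 -1 0" --jaw 68

```text
time_s: 54.25
ee_pos: [0.4779, 0.0094, 0.1294]
tool_rot: [-2.181, 2.26, -0.001]
wrist_force: [0.2, 0.4, -0.6]
gripper_width: 0.0683
```

Emit:
send_rows --pt "0 0 0 0" --pt "0 0 0 0" --pt "0 0 0 0" --pt "0 0 0 0" --pt "0 0 0 0" --jaw 0

```text
time_s: 54.88
ee_pos: [0.478, 0.0094, 0.1293]
tool_rot: [-2.182, 2.26, 0.0]
wrist_force: [0.0, 0.9, -0.3]
gripper_width: 0.0
```

```bash
python3 look.py w24; python3 - <<'E'
from h import *
s,p,R,y=state()
print(W2S(p));f=lambda x:(*S2W(x,-.077),.083,-92)
plan([f(-.085),f(-.018),f(-.0145)])
E
```

```text
t 54.92 tcp [0.478  0.0094 0.1293] yaw -92.03 q6 1.53 F [-0.1 -0.3  0.6] w -0.0001
[-0.0804289 -0.0768444]
t 54.92 tcp [0.478  0.0094 0.1293] yaw -92.03 q6 1.53 F [-0.1 -0.3  0.6] w -0.0001
[0.003, 0.091, 0.927, -0.006]
[0.001, -1.249, 0.927, -0.006]
[0.001, -1.319, 0.927, -0.006]
```

View pics/w24.png

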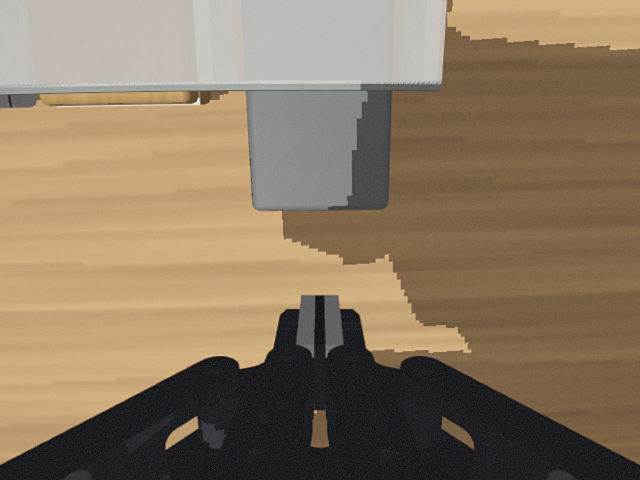

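Emit:
send_rows --pt "0 0 0.5 0" --pt "0 0 0.95 0" --pt "0 0 0.95 0" --pt "0 -0.3 0.95 0" --pt "0 -0.6 0.95 0" --pt "0 -0.8 0.95 0" --pt "0 -1.0 0.95 0" --pt "0 -1.1 0.95 0" --pt "0 -1.2 0.95 0" --pt "0 -1.27 0.95 0" --pt "0 -1.27 0.95 0"

```text
time_s: 56.3
ee_pos: [0.5418, 0.0071, 0.0819]
tool_rot: [-2.181, 2.26, -0.001]
wrist_force: [0.4, -0.4, 0.1]
gripper_width: -0.0003
```

Emit:
send_rows --pt "0 -0.03 0 0" --pt "0 -0.06 0 0" --pt "0 -0.06 0 0"

```text
time_s: 56.68
ee_pos: [0.5433, 0.0072, 0.0817]
tool_rot: [2.18, -2.259, -0.004]
wrist_force: [-7.7, -0.2, 5.6]
gripper_width: 0.0001
```

Emit:
send_rows --pt "0 -0.02 0 0" --pt "0 -0.03 0 0" --pt "0 -0.03 0 0"

```text
time_s: 57.05
ee_pos: [0.5436, 0.0072, 0.0815]
tool_rot: [2.179, -2.257, -0.008]
wrist_force: [-14.5, -0.4, 10.9]
gripper_width: -0.0001
```

```bash
python3 - <<'E'
from h import *
s,p,R,y=state();print(W2S(p))
plan([])
E
```

```text
[-0.01483805 -0.0768969 ]
t 57.05 tcp [0.5436 0.0072 0.0815] yaw -92.02 q6 1.53 F [-14.5  -0.4  10.9] w -0.0001
```

Emit:
send_rows --pt "0 0.6 0 0" --pt "0 1.2 -1.0 0" --pt "-0.5 1.8 -2.5 0" --pt "-1.4 2.0 -4.5 0" --pt "-1.4 2.0 -6.0 0" --pt "-1.4 2.0 -6.0 0" --pt "-1.4 2.0 -6.0 0" --pt "-1.4 2.0 -6.0 0" --pt "-1.4 2.0 -6.0 0" --jaw 60

```text
time_s: 58.18
ee_pos: [0.4482, 0.0802, 0.3801]
tool_rot: [2.18, -2.259, -0.003]
wrist_force: [-0.8, 0.7, -0.2]
gripper_width: 0.0601
```

```bash
python3 look.py w25; python3 -c "
from h import *
p,d=grab_frame('side');crop(p,280,180,440,300,5,'s25.png')
p,d=grab_frame('top');cv2.imwrite('pics/t25.png',p)
plan([(.4663,.347,.44,-67.4),(.4663,.347,.354,-67.4)])"
```

```text
t 58.23 tcp [0.4482 0.0802 0.3801] yaw -92.05 q6 1.68 F [-0.2 -0.7 -0.5] w 0.0601
t 58.33 tcp [0.4484 0.0803 0.3805] yaw -92.05 q6 1.68 F [-0.4 -0.7 -0.5] w 0.0599
[-5.343, -0.165, -1.191, -4.93]
[-5.344, -0.169, 0.529, -4.93]
```

View pics/w25.png

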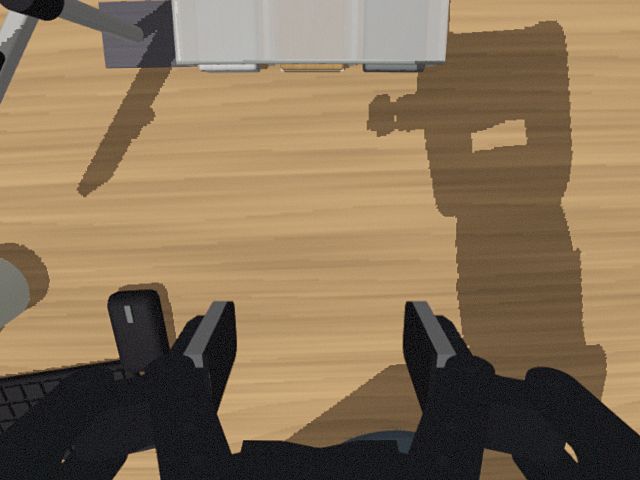

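View pics/s25.png

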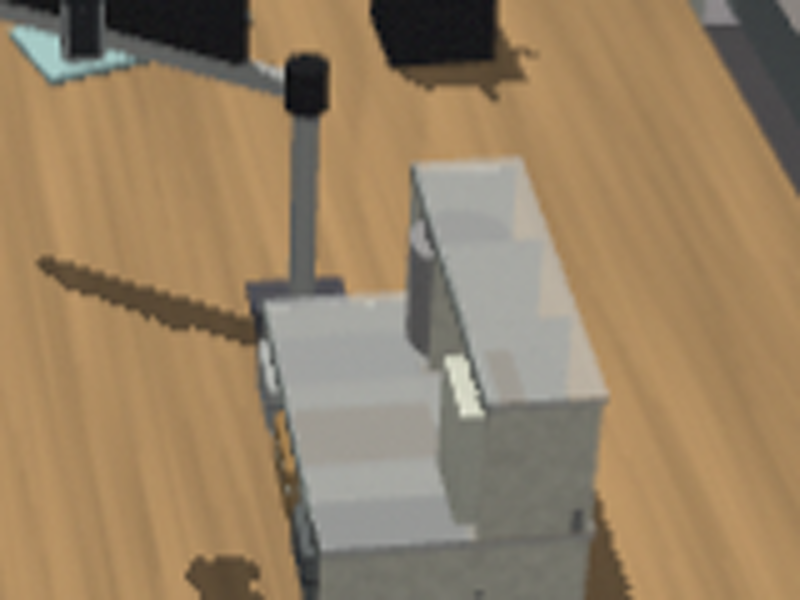

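View pics/t25.png

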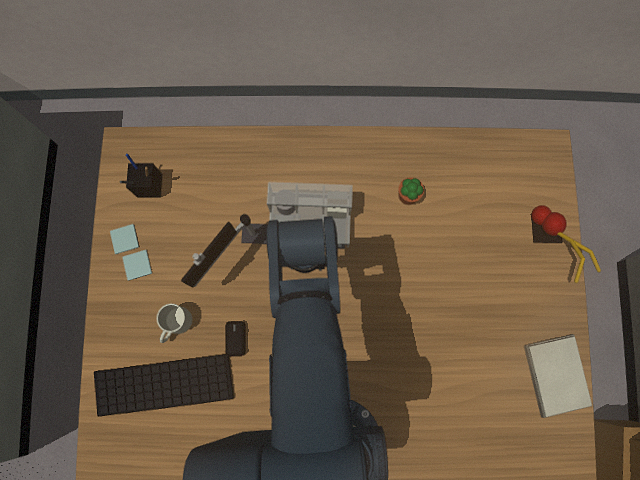

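```bash
python3 - <<'E'
from h import *
c=get_calibration("side")
L=[(.075,-.105,.124),(.075,-.049,.124),(.075,-.105,.05),(.075,-.049,.05),(.076,.077,.118),(.077,.077,.05),(-.006,-.105,.03),(-.006,-.029,.036),(-.006,.104,.033),(0,-.118,.05),(.085,-.118,.14),(.085,.118,.14)]
for l,u in zip(L,proj(c,[[*S2W(a,b),z] for a,b,z in L])): print(l,((u-[280,180]+.5)*5).round(0))
p,d=grab_frame('side');crop(p,330,200,410,260,10,'s25b.png')
E
```

```text
(0.075, -0.105, 0.124) [465. 417.]
(0.075, -0.049, 0.124) [446. 355.]
(0.075, -0.105, 0.05) [458. 528.]
(0.075, -0.049, 0.05) [440. 464.]
(0.076, 0.077, 0.118) [409. 236.]
(0.077, 0.077, 0.05) [406. 333.]
(-0.006, -0.105, 0.03) [307. 567.]
(-0.006, -0.029, 0.036) [289. 472.]
(-0.006, 0.104, 0.033) [259. 339.]
(0, -0.118, 0.05) [323. 553.]
(0.085, -0.118, 0.14) [490. 406.]
(0.085, 0.118, 0.14) [414. 164.]
```

View pics/s25b.png

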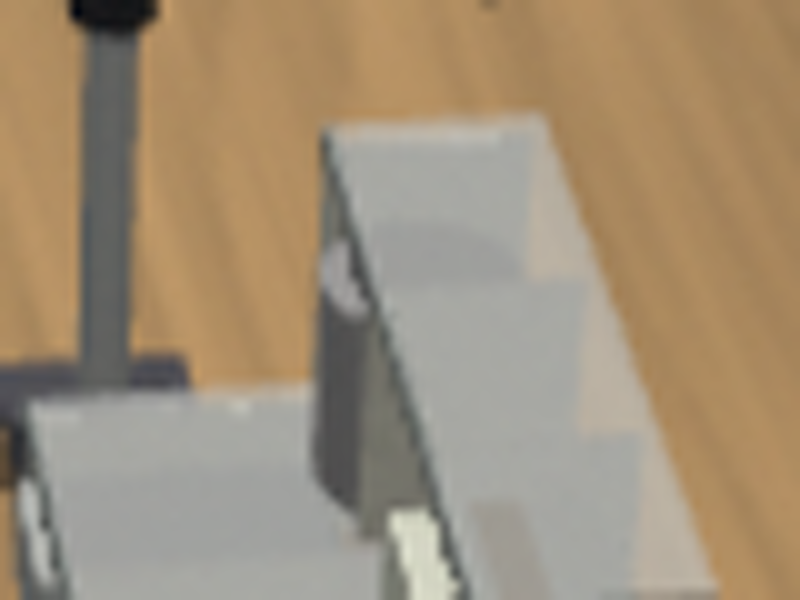

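Emit:
send_rows --pt "0 0 -0.6 0" --pt "0 0 -1.2 0" --pt "-5.34 -0.17 -1.2 -4.93" --pt "-5.34 -0.17 -1.2 -4.93" --pt "-5.34 -0.17 -1.2 -4.93" --pt "-5.34 -0.17 -1.2 -4.93" --pt "-5.34 -0.17 -1.2 -4.93" --pt "-5.34 -0.17 -1.2 -4.93" --pt "-5.34 -0.17 -1.2 -4.93" --pt "-5.34 -0.17 -1.2 -4.93" --pt "-5.34 -0.17 -1.2 -4.93"

```text
time_s: 59.75
ee_pos: [0.4666, 0.3462, 0.4422]
tool_rot: [-2.613, 1.744, -0.0]
wrist_force: [0.0, 0.5, 0.7]
gripper_width: 0.0602
```

```bash
python3 look.py w26; python3 -c "
from h import *
plan([(.4663,.347,.354,-67.4)])
print(proj(get_calibration('wrist'),[[.4663,.347,.309]]))"
```

```text
t 59.80 tcp [0.4666 0.3464 0.4422] yaw -67.43 q6 1.74 F [ 1.  -0.1  0. ] w 0.0601
t 59.80 tcp [0.4666 0.3464 0.4422] yaw -67.43 q6 1.74 F [ 1.  -0.1  0. ] w 0.0601
[-0.012, 0.001, 1.763, -0.006]
[[318.08954038 261.83010974]]
```

View pics/w26.png

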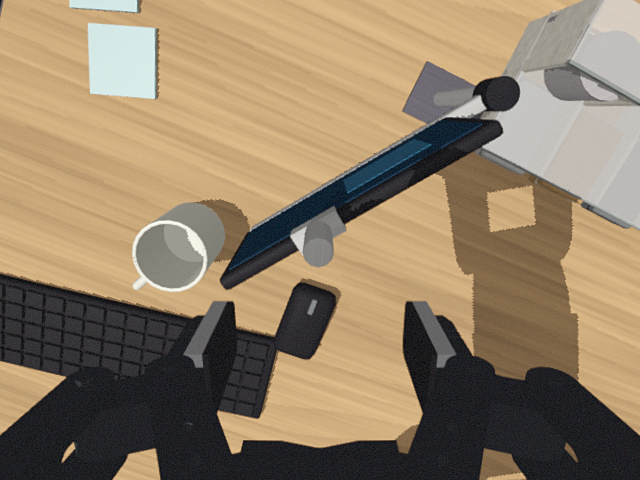

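```bash
python3 -c "
from h import *
c=dict(np.load('w26.npz'));k=plane(c,318,249,.309);print(k);S=W2S(k);print(S,np.hypot(*(S-[.03,.17])),np.arctan2(-(S[0]-.03),-(S[1]-.17)))
plan([(k[0],k[1],.354,None)])"
```

```text
[0.47258801 0.34964845 0.309     ]
[-0.0974082  0.2629892] 0.1577334487891486 2.201277917488634
t 59.80 tcp [0.4666 0.3464 0.4422] yaw -67.43 q6 1.74 F [ 1.  -0.1  0. ] w 0.0601
[-0.013, -0.135, 1.763, 0.0]
```

Emit:
send_rows --pt "0 -0.13 0.8 0" --pt "0 -0.13 1.5 0" --pt "0 -0.13 1.75 0" --pt "0 -0.13 1.75 0" --pt "0 -0.13 1.75 0"

```text
time_s: 60.42
ee_pos: [0.4728, 0.3498, 0.356]
tool_rot: [-2.612, 1.741, -0.001]
wrist_force: [0.5, 0.5, 0.9]
gripper_width: 0.0598
```

Emit:
send_rows --pt "0 0 0 0" --pt "0 0 0 0" --pt "0 0 0 0" --pt "0 0 0 0" --pt "0 0 0 0" --pt "0 0 0 0" --jaw 0 --grip_force 30

```text
time_s: 61.18
ee_pos: [0.4725, 0.3496, 0.3549]
tool_rot: [-2.613, 1.742, -0.001]
wrist_force: [0.8, -0.4, 6.1]
gripper_width: 0.0147
```

```bash
python3 - <<'E'
from h import *
s,p,R,y=state();S=W2S(p);print(s["gripper_width"],S)
a=np.array([.03,.17]);q0=np.arctan2(-(S[0]-.03),-(S[1]-.17));print(q0,np.hypot(*(S-a)))
A=lambda q:(*S2W(*(a+.16*np.array([-np.sin(q),-np.cos(q)]))),p[2],None)
plan([A(q) for q in np.linspace(q0,0,20)])
E
```

```text
0.014667512404605013 [-0.0974516   0.26293215]
2.200823510859786 0.15773489034028995
t 61.17 tcp [0.4725 0.3496 0.3549] yaw -67.38 q6 1.73 F [ 0.8 -0.4  6.1] w 0.0147
[-0.039, 0.022, -0.0, 0.0]
[0.16, 0.334, -0.0, 0.0]
[0.395, 0.621, -0.001, 0.0]
[0.661, 0.878, -0.001, 0.0]
[0.955, 1.104, -0.001, 0.0]
[1.274, 1.293, -0.001, 0.0]
[1.612, 1.445, -0.001, 0.0]
[1.965, 1.557, -0.001, 0.0]
[2.329, 1.627, -0.002, 0.0]
[2.698, 1.654, -0.002, 0.0]
[3.068, 1.639, -0.002, 0.0]
[3.434, 1.58, -0.002, 0.0]
[3.791, 1.48, -0.002, 0.0]
[4.134, 1.34, -0.002, 0.0]
[4.458, 1.161, -0.001, 0.0]
[4.759, 0.945, -0.001, 0.0]
[5.033, 0.696, -0.001, 0.0]
[5.277, 0.417, -0.001, 0.0]
[5.487, 0.112, -0.001, 0.0]
[5.66, -0.215, -0.0, 0.0]
```

Emit:
send_rows --pt "0.16 0.33 0 0" --pt "0.4 0.62 0 0" --pt "0.66 0.88 0 0" --pt "0.96 1.1 0 0" --pt "1.27 1.29 0 0" --pt "1.61 1.45 0 0" --pt "1.97 1.56 0 0" --pt "2.33 1.63 0 0" --pt "2.7 1.65 0 0" --pt "3.07 1.64 0 0" --pt "3.43 1.58 0 0" --pt "3.79 1.48 0 0" --pt "4.13 1.34 0 0" --pt "4.46 1.16 0 0" --pt "4.76 0.95 0 0" --pt "5.03 0.7 0 0" --pt "5.28 0.42 0 0" --pt "5.49 0.11 0 0" --pt "5.66 -0.22 0 0" --pt "5.66 -0.22 0 0"

```text
time_s: 63.68
ee_pos: [0.593, 0.0921, 0.3542]
tool_rot: [-2.613, 1.743, -0.001]
wrist_force: [0.3, 0.8, 4.2]
gripper_width: 0.0152
```

Emit:
send_rows --pt "0 0 0 0" --pt "0 0 0 0" --pt "0 0 0 0"

```text
time_s: 64.05
ee_pos: [0.5914, 0.0922, 0.3542]
tool_rot: [2.613, -1.743, 0.0]
wrist_force: [1.6, -1.6, 1.0]
gripper_width: 0.015
```

Emit:
send_rows --pt "0 0 0 0" --pt "0 0 0 0" --pt "0 0 0 0" --pt "0 0 0 0" --pt "0 0 -0.8 0" --pt "0 0 -1.6 0" --pt "0 0 -1.6 0" --pt "0 0 -1.6 0" --jaw 60

```text
time_s: 65.05
ee_pos: [0.5912, 0.0925, 0.4336]
tool_rot: [2.613, -1.742, -0.001]
wrist_force: [-1.0, 0.6, -1.1]
gripper_width: 0.06
```

```bash
python3 look.py w27; python3 -c "
from h import *
p,d=grab_frame('side');crop(p,280,160,440,280,5,'s27.png')"
```

```text
t 65.10 tcp [0.5912 0.0925 0.4332] yaw -67.38 q6 1.25 F [ 0.9 -0.5  0.3] w 0.0603
```

View pics/w27.png

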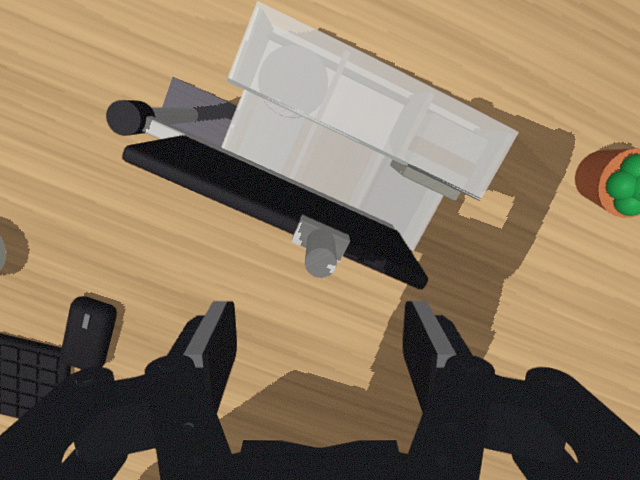

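View pics/s27.png

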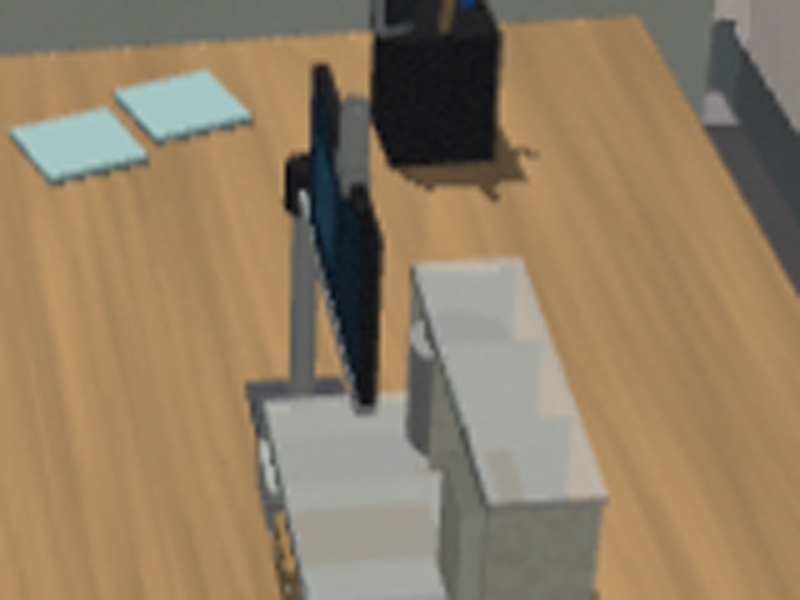

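```bash
python3 -c "
from h import *
c=dict(np.load('w27.npz'));k=plane(c,320,263,.309);print(k);S=W2S(k);print(S,np.hypot(*(S-[.03,.17])),np.arctan2(-(S[0]-.03),-(S[1]-.17)))
P=[W2S(plane(c,u,v,.273)) for u,v in [(126,152),(416,286)]];print(P);d=P[0]-P[1];print(np.arctan2(d[0],d[1]),np.hypot(*d))
# carton / canister
L=[(.075,-.105,.124),(.075,-.049,.124),(.105,.077,.118),(.106,.077,.05),(.085,-.118,.14),(.085,.118,.14)]
print(proj(c,[[*S2W(a,b),z] for a,b,z in L]).round(0))
p=cv2.imread('pics/w27.png');crop(p,220,0,540,240,2.5,'w27z.png')
"
```

```text
[0.59348844 0.09320051 0.309     ]
[0.0321399 0.0107993] 0.1592150844896623 -0.013440744043363846
[array([0.03431881, 0.12638787]), array([ 0.03033265, -0.05163984])]
0.02238690034171544 0.17807233657785004
[[456. 202.]
 [401. 176.]
 [285.  82.]
 [291.  85.]
 [480. 202.]
 [226.  82.]]
```

View pics/w27z.png

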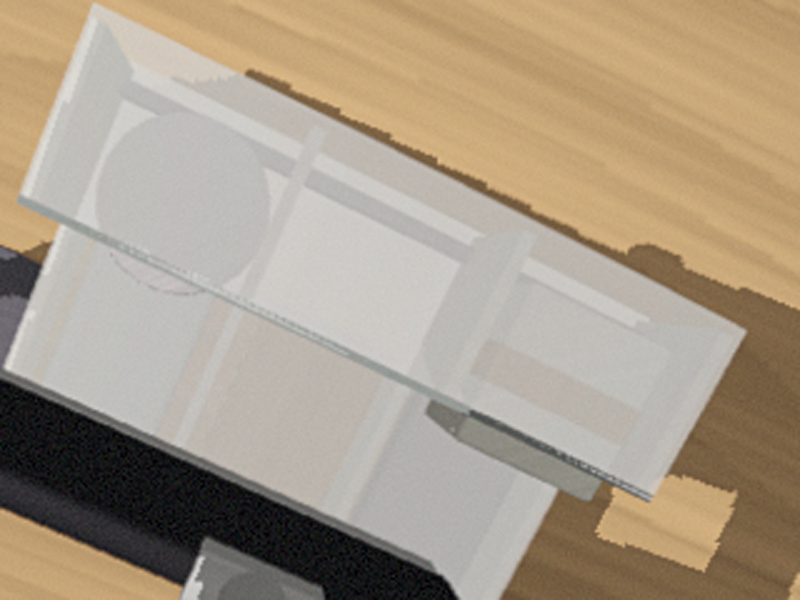

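```bash
python3 -c "
from h import *
plan([(.42,.08,.43,-92)])"
```

```text
t 65.15 tcp [0.5912 0.0925 0.4331] yaw -67.38 q6 1.25 F [-0.2 -0.3 -0.5] w 0.0598
[-1.086, 3.258, 0.069, 4.924]
```

Emit:
send_rows --pt "-1.1 3.26 0 4.92" --pt "-1.1 3.26 0 4.92" --pt "-1.1 3.26 0 4.92" --pt "-1.1 3.26 0 4.92" --pt "-1.1 3.26 0 4.92" --pt "-1.1 3.26 0 4.92" --pt "-1.1 3.26 0 4.92" --pt "-1.1 3.26 0 4.92"

```text
time_s: 66.15
ee_pos: [0.4201, 0.0806, 0.4341]
tool_rot: [2.182, -2.259, -0.001]
wrist_force: [-0.2, 0.0, 0.5]
gripper_width: 0.0597
```

```bash
python3 look.py w28; python3 -c "
from h import *
p=cv2.imread('pics/w28.png');crop(p,140,0,540,300,2,'w28z.png')
c=dict(np.load('w28.npz'));print(proj(c,[[*S2W(-.006,y),.033] for y in (.077,0,-.077)]))
p,d=grab_frame('side');cv2.imwrite('pics/s28.png',p)"
```

```text
t 66.20 tcp [0.4201 0.0806 0.4342] yaw -91.98 q6 1.69 F [-0.7  0.1  0.3] w 0.0598
[[237.0019357   48.36206637]
 [312.04135357  47.84649828]
 [387.19325552  47.96362367]]
```

View pics/w28z.png

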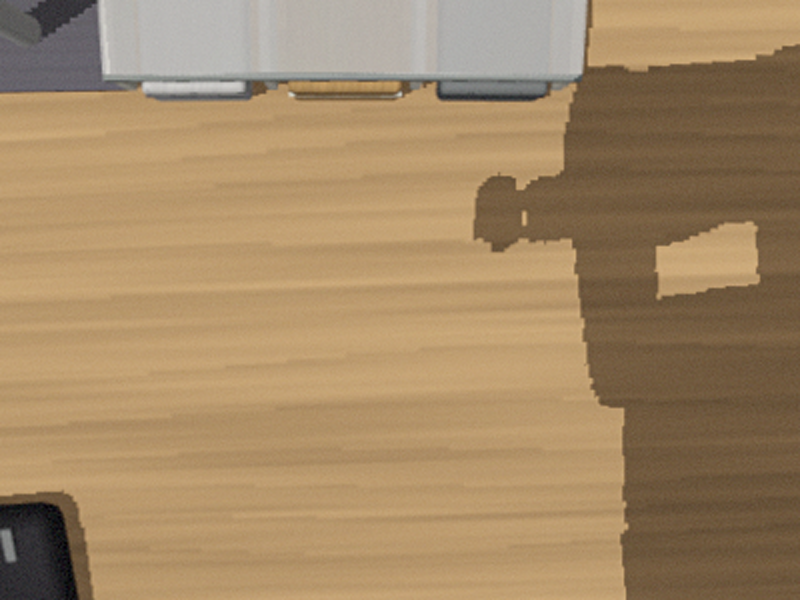

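View pics/s28.png

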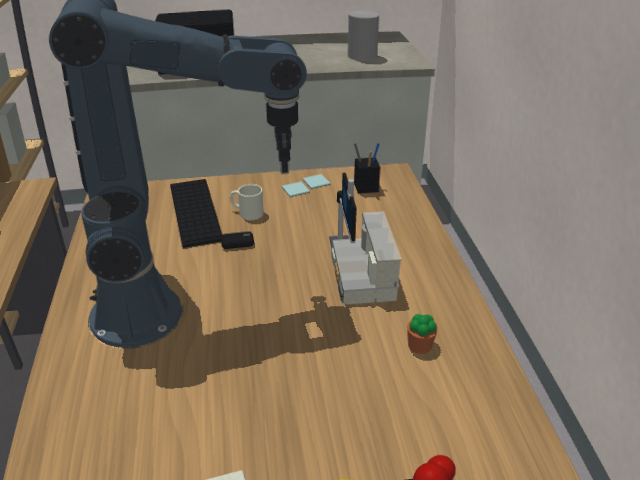

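All three flat items show the same small overhang at the low-tier mouth (about row 49 of the wrist picture, 48 expected). The tall items are in the upper bays, the tablet stands square, and the bystanders are where they were. I'm handing in the job.

```bash
python3 -c "
from workcell import job
print(job.close_job())"
```

```text
the job is handed in; nothing more can be done
None
```

The job is handed in at about 66 s of the 210 s allowed. All five items are in the shelf and the tablet is back square across it. No verdict was reported.

- **Tablet out:** I gripped the knob and swung the tablet out to about 2.2 rad.
- **Upper tier:** The carton went into the right bay and the canister into the left bay.
- **Low tier:** The tin went into the left bay, the card box into the middle and the drive case into the right.
- **Seating:** I pushed each item in with closed fingers until the back stop pushed back, at 9 to 17 N.
- **Tablet back:** After that I swung the tablet back and let go of the knob.

**Last checks**
- The tablet reads between -0.01 and +0.02 rad of square (limit 0.12).
- The three flat items each stick out about 6 mm at the mouth, as expected.
- The carton and canister are within about 2 mm of their expected depth and look upright.
- I saw no item knocked aside during the run. The mug, mouse and plant look unmoved in the pictures, but I did not measure them.

**Readings that disagreed**
- My first shelf position was about 3 mm off sideways. I corrected it from the wrist camera before placing anything.
- The canister showed an upward force of 5 to 16 N while being pushed in. It stood upright after I released it.
- The knob slid about 6 mm in the fingers on the outward swing, so I measured its position again before the return.
- The last wrist picture put the canister up to about 6 mm to one side of my estimate, mostly across the bay. I left it, as the bay has room for that.

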